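# Slide the thickness sensor along its bent rod to the stop and latch it

## Task

Slide the sensor collar by its blue tab along the bent steel rod, round both bends, until it rests fully home against the black stop clamp. Then flip the red keeper over and down behind the collar until it is fully closed, and let go of everything. Feel your way and be gentle: the collar must never be forced against the thin rod or the clamp, and the glass dish, the copper plug and the white carrier stay where they are.

Things in the scene. Friction and masses are not known exactly. Their poses are not given: they have to be found in the camera images.
- rail: Dark teal base plate, 360 x 190 x 10 mm, fixed on the bench, that carries the bent rod. Origin: middle of its underside; z up, x along the rod's first leg in the direction of travel, y left of it. In this frame, in mm: the rod starts at a post at (-145, -40) and its first leg runs along +x; the corner points, where the straight centre lines would cross, are (-50, -40) and (4.5, 37.8).
- rod_start (a point): Start of the bent steel rod at its post: 8 mm diameter, centre line level, 120 mm above the bench. Axes as the base plate's. First leg along +x to the first corner point, 95 mm on; 55 degrees left; second leg to the second corner point, again 95 mm on; 75 degrees right; third leg at -20 degrees to a foot post 165 mm on. Both bends are rounded to 30 mm radius (centre line).
- rod_bend (a point): End of the first rounded bend, on the centre line, at (-41, -27) mm in the plate's frame. The rod was bent by hand: all after this point (clamp and keeper too) is turned as one about it, left or right by up to 0.12 rad. The stop clamp, black, 28 mm across, sits on the third leg, its face 122 to 138 mm past the second corner point. Home, the ring's centre is 7 mm before that face.
- tab (a point): Centre of the blue grip tab on the sensor collar, the thing to slide. An upright block 14 mm along the rod, 10 mm thick across it, 43 mm high; the point is half-way up, 35 mm above the ring's centre. x along the rod in the direction of travel, y left, z up. The collar (100 to 190 g) is loose on the rod and hangs upright by itself.
- collar: The collar; origin at its ring's centre, axes as the tab's. Aluminium ring 14 mm long (x), 22 mm outside, octagonal bore 13 mm across flats: 2.5 mm play all round the rod when centred. At rest its centre hangs 2.5 mm below the rod's centre line. A 29 mm steel can hangs to 41 mm below the ring's centre. Over 20 N between collar and rod, clamp or keeper is forcing it.
- keeper (a joint): Red keeper on the stop clamp: angle, rad; 0 open, leaning left; flips over the rod to 2.094, closed, level, only if the collar is home. Axis parallel to the third leg, 20 mm before the clamp's face, 44 mm left of and 8 mm above the centre line. Arm 62 mm. Thumb-plate reaching 37 mm back along the rod, 23 to 45 mm from the axis. 2 N there moves it; it stays where left.
- dish_mid (a point): Bystander: small glass dish on the base plate, 64 mm across, 12 mm high; its middle.
- cup_mid (a point): Bystander: copper crucible plug on the base plate, 42 mm across, 26 mm high; its middle.
- wafers_mid (a point): Bystander: white slotted carrier on the bench, 130 x 130 x 50 mm; its middle.
There are look-alikes about, which are no part of the job. There is more than one size of the collar; the one meant has the size given above.

How it is judged:
By the outcome, as a careful person would: the job done as asked, in the order asked, and still so for the second after the job is handed in, with the robot touching nothing.
It also fails if it takes over 72 s, if anything falls off the work surface, if the arm or the gripper's body presses on something with over 40 N, if the wrist force passes 120 N, or if a joint passes its speed limit or range.

## Robot

A 6-joint arm with a two-finger parallel gripper is mounted at the origin on the work surface. World frame = base frame: x ahead of the robot, y to its left, z up, the work surface at z = 0. Lengths are in mm, angles in rad, forces in N, time in s.
With the tool pointing down it reaches from about 250 to 775 mm from the base axis. Payload 8.9 kg.
Tool frame: the origin (TCP) lies between the finger pads; the fingertips stand 22 mm ahead of it and the grasp point (between the pads) lies 3 mm ahead of it (robot.tips_ahead is the distance from the TCP to the fingertips, in mm); x points along the fingers, y is the direction in which the jaws open and shut, and the axes are right-handed (so a half turn about x gives the same grasp; the last joint's range is limited). The gripper opens to 85 mm and grips with 20 to 120 N. Pads are 22 mm wide; open, the fingers measure 114 mm over their backs; the gripper's body (76 mm by 85 mm) begins 54 mm behind the grasp point. The pads swing forward as they close: fully open they stand 13 mm farther back than shut.
Start: joints at [-0.139, 0.291, -0.153, 1.127, 0, 1.431], TCP at [524.999, 0.004, 230.405] pointing down, gripper open.
Joint ranges: [-2.52, 2.52], [-0.91, 1.74], [-1.3, 1.37], [-1.96, 2.02], [-1.52, 1.47], [-3.14, 3.14]. Speed limits (rad/s): [2.22, 2.22, 2.79, 3.14, 3.14, 3.14].

## Interface

Orientations are given as a rotation vector (axis times angle).
In Python, from plant import robot gives the robot as it stands. The module is installed in compiled form; this text tells all that it offers.
- The arm moves only by the shell command python3 -m handwheel 'ROWS' [FORCE]. ROWS is JSON, a list of rows, each an object with "linear": the shift along the world's x, y, z in cm, a list of three; "angular": the turn, a rotation vector about the world's x, y, z in degrees, a list of three; "grip": the opening, from 0 (shut) to 1 (fully open). A call has exactly 10 rows; each row shifts and turns the pose as measured when the row begins; what a row does not reach is not made up. A row lasts 1/8 s, in which the tool goes at most 62.5 mm and 10.7 degrees, less where a joint would pass 70% of its speed; a pose out of reach is approached as far as the arm can. A call is refused whole if a number of a shift passes 6.25 or a number of a turn 10.7, either way. A call with a gripper value outside its range is refused whole. The fingers move at their own pace and stop on an object; FORCE is the grip in N (left out, the last holds). Time passes only in rows, so rows that do not move let the fingers close, or fill a call up. It gives the time, the measured TCP pose, the force and the opening at its end, in the units of the state.
- robot.state(): the state, without advancing time (a new reading comes with each control period).
- robot.grab_frame(name): name is "scene" or "side" or "wrist"; returns the picture (384x512x3 uint8, red, green, blue); there is no depth.
- robot.get_calibration(name): a dict with "fx", "fy", "cx", "cy" (pixels), "world_to_cam" (4x4, takes a point from world to camera coordinates). Camera axes: x right, y up, looking along -z (the intrinsics and any distortion apply to the point x, -y, -z); pixel columns grow to the right and rows downward; lengths in mm; the calibration is good to about 2 mm. The wrist camera is an equidistant fisheye: a pixel r from the principal point sees the ray r / f radians off the axis. A picture is of the moment at which its call begins: read the wrist's pose just before it. get_calibration takes no time and is no camera call; for the wrist camera it gives the pose at the moment of the call.
- robot.sign_off(): hands the job in, once; it reports no verdict.
The state is a dict: "clock": time; "joint_positions": joint angles; "qvel": joint speeds; "joint_torque": joint torques, N m; "ee_pos": TCP position; "tcp_rot": TCP orientation; "contact_force": force on the tool from outside, world axes, zero at the start; "torque": the same for the moment, N m; "opening": finger opening in mm.
Only numpy, scipy, OpenCV 4.12 (cv2) and the standard library are available. Lean on these libraries where they do the work, as an engineer would, in place of code of your own. Each camera call takes 0.05 s, during which the arm holds its last target.

## Working session

There is one attempt and no reset: what is moved stays moved. The work goes in short steps, Python scripts to look and compute and a shell command to move; the robot and the scene stay as the last step left them, time stands still between calls to the robot, and variables do not carry over. Pictures are saved under pics/ and viewed, and the job is handed in when it is done.

```bash
mkdir -p pics; ls
python3 - <<'E'
from plant import robot
import cv2,json
print(robot.state())
for n in ["scene","side","wrist"]:
    c=robot.get_calibration(n)
    im=robot.grab_frame(n)
    cv2.imwrite(f"pics/{n}0.png",im[:,:,::-1])
    print(n,c)
E
```

```text
pics
{'clock': 0.0, 'joint_positions': array([-1.39287321e-01,  2.91284449e-01, -1.54116424e-01,  1.12670791e+00,
        5.28159089e-06,  1.43149191e+00]), 'qvel': array([ 0.00030007, -0.00155155,  0.0010839 ,  0.00062051,  0.00189023,
       -0.00044528]), 'joint_torque': array([-3.46096487e-03, -5.37150800e+01,  3.31364536e+01,  1.60375424e-02,
       -3.39078597e-04,  1.08972756e-05]), 'ee_pos': array([5.24561711e+02, 7.36595205e-02, 2.29833841e+02]), 'tcp_rot': array([ 1.20871059,  1.21030227, -1.21005489]), 'contact_force': array([-0.02178765,  0.01661018, -0.47582092]), 'torque': array([ 0.0050899 , -0.00074693, -0.0206965 ]), 'opening': 85.32561170407818}
scene {'fx': 379.5094670013989, 'fy': 379.5094670013989, 'cx': 258.7528467623692, 'cy': 193.72708039596017, 'world_to_cam': array([[ 8.27667576e-01,  5.61169960e-01, -7.39329713e-03,
        -5.16963268e+02],
       [-3.94996738e-01,  5.91836458e-01,  7.02642999e-01,
         9.69693042e+01],
       [ 3.98677766e-01, -5.78634499e-01,  7.11504150e-01,
        -1.26617552e+03],
       [ 0.00000000e+00,  0.00000000e+00,  0.0000
[... 269 characters left out ...]
1, -5.75040004e-01,  7.60769140e-01,
        -2.30523044e+02],
       [-3.29849992e-01,  6.85745620e-01,  6.48808082e-01,
        -7.51188701e+02],
       [ 0.00000000e+00,  0.00000000e+00,  0.00000000e+00,
         1.00000000e+00]])}
wrist {'fx': 297.3186396354542, 'fy': 297.3186396354542, 'cx': 251.8984699596798, 'cy': 190.58777004610448, 'world_to_cam': array([[ 9.99998428e-01,  1.00834013e-04, -1.77049608e-03,
        -5.24615816e+02],
       [-6.44246342e-04,  9.50825430e-01, -3.09726631e-01,
         4.15749640e+01],
       [ 1.65220172e-03,  3.09727285e-01,  9.50824000e-01,
        -3.79907400e+02],
       [ 0.00000000e+00,  0.00000000e+00,  0.00000000e+00,
         1.00000000e+00]])}
```

View pics/scene0.png

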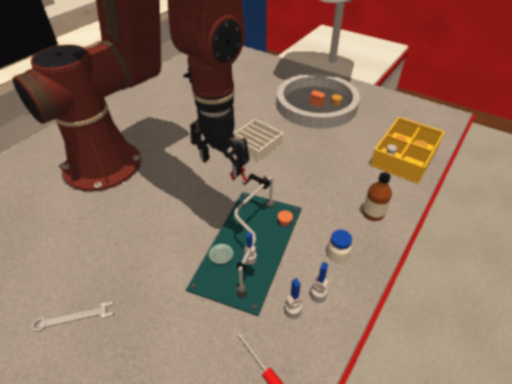

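View pics/side0.png

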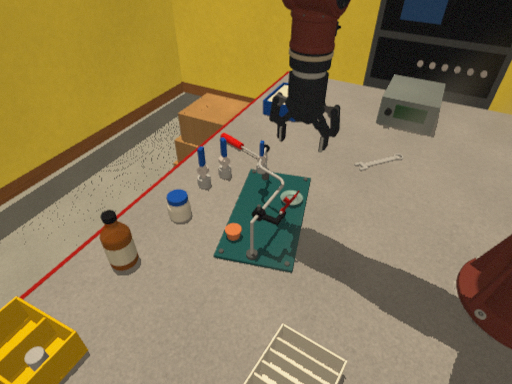

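View pics/wrist0.png

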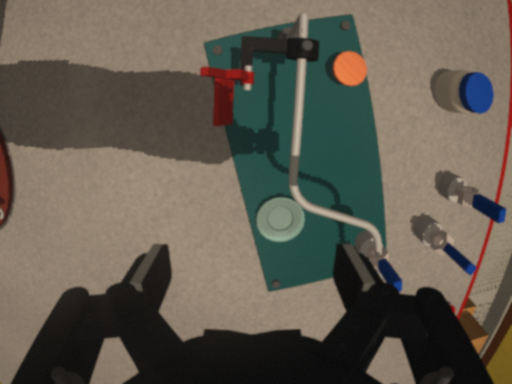

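The collar is on the rod near the start, just below the first bend (wrist ~(375,250), scene ~(250,245)). The keeper is red at wrist ~(230,80) and the clamp black at ~(300,47). Next I'll measure the plate, rod and collar.

```bash
cat > h.py <<'E'
import numpy as np,cv2
from scipy.optimize import least_squares
def ray(c,u,v):
    x=(u-c["cx"])/c["fx"]; y=(v-c["cy"])/c["fy"]
    if c.get("fish"):
        r=np.hypot(x,y); s=np.sin(r)/max(r,1e-9); d=np.array([x*s,-y*s,-np.cos(r)])
    else: d=np.array([x,-y,-1.0])
    W=np.array(c["world_to_cam"]); R=W[:3,:3]; t=W[:3,3]
    o=-R.T@t; d=R.T@d; return o,d/np.linalg.norm(d)
def onz(c,u,v,z):
    o,d=ray(c,u,v); return o+d*(z-o[2])/d[2]
def proj(c,P):
    W=np.array(c["world_to_cam"]); p=W[:3,:3]@np.array(P,float)+W[:3,3]
    x,y,z=p[0],-p[1],-p[2]
    if c.get("fish"):
        r=np.hypot(x,y); th=np.arctan2(r,z); s=th/max(r,1e-9); return np.array([c["cx"]+c["fx"]*x*s,c["cy"]+c["fy"]*y*s])
    return np.array([c["cx"]+c["fx"]*x/z,c["cy"]+c["fy"]*y/z])
def tri(rs):
    A=np.zeros((3,3));b=np.zeros(3)
    for o,d in rs:
        M=np.eye(3)-np.outer(d,d);A+=M;b+=M@o
    P=np.linalg.solve(A,b)
    return P,[float(np.linalg.norm((np.eye(3)-np.outer(d,d))@(P-o))) for o,d in rs]
def cal(robot,n):
    c=dict(robot.get_calibration(n)); c["fish"]=(n=="wrist"); return c
def snap(robot,n,name,crop=None,k=1):
    c=cal(robot,n); im=robot.grab_frame(n)[:,:,::-1].copy()
    np.save(f"pics/{name}.npy",im); import pickle; pickle.dump(c,open(f"pics/{name}.pkl","wb"))
    o=im
    if crop: x0,y0,x1,y1=crop; o=im[y0:y1,x0:x1]
    if k!=1:o=cv2.resize(o,None,fx=k,fy=k,interpolation=cv2.INTER_CUBIC)
    cv2.imwrite(f"pics/{name}.png",o); return im,c
def load(name):
    import pickle; return np.load(f"pics/{name}.npy"),pickle.load(open(f"pics/{name}.pkl","rb"))
E
python3 - <<'E'
from plant import robot
from h import *
import pickle
for n in ["scene","side","wrist"]:
    im=cv2.imread(f"pics/{n}0.png"); np.save(f"pics/{n}0.npy",im); pickle.dump(cal(robot,n),open(f"pics/{n}0.pkl","wb"))
def crop(n,x0,y0,x1,y1,k):
    im=cv2.imread(f"pics/{n}0.png")[y0:y1,x0:x1]
    cv2.imwrite(f"pics/{n}0c.png",cv2.resize(im,None,fx=k,fy=k,interpolation=cv2.INTER_CUBIC))
crop("scene",180,160,340,320,3.7); crop("side",180,110,330,280,3.5); crop("wrist",190,0,400,300,2)
# plate corners
for n in ["scene","side","wrist"]:
    im,c=load(n+"0"); hsv=cv2.cvtColor(im,cv2.COLOR_BGR2HSV)
    m=cv2.inRange(hsv,(75,70,20),(105,255,140))
    m=cv2.morphologyEx(m,cv2.MORPH_CLOSE,np.ones((9,9)))
    cs,_=cv2.findContours(m,cv2.RETR_EXTERNAL,cv2.CHAIN_APPROX_NONE)
    k=max(cs,key=cv2.contourArea); h=cv2.convexHull(k)
    q=cv2.approxPolyDP(h,8,True)[:,0]
    print(n,cv2.contourArea(k),[(tuple(map(int,p)),onz(c,*p,10)[:2].round(0)) for p in q])
E
```

```text
scene 6951.0 [((242, 194), array([470., 137.])), ((299, 208), array([643., 183.])), ((257, 314), array([ 728., -159.])), ((187, 289), array([ 550., -201.]))]
side 6113.0 [((309, 178), array([ 551., -195.])), ((291, 271), array([466., 153.])), ((214, 256), array([644., 196.])), ((251, 170), array([ 726., -149.]))]
wrist 24489.0 [((350, 15), array([646., 189.])), ((385, 245), array([ 723., -125.])), ((333, 276), array([ 647., -175.])), ((269, 290), array([ 551., -198.])), ((226, 129), array([493.,  39.])), ((236, 82), array([506.,  97.])), ((254, 52), array([527., 134.])), ((311, 20), array([596., 177.]))]
```

View pics/scene0c.png

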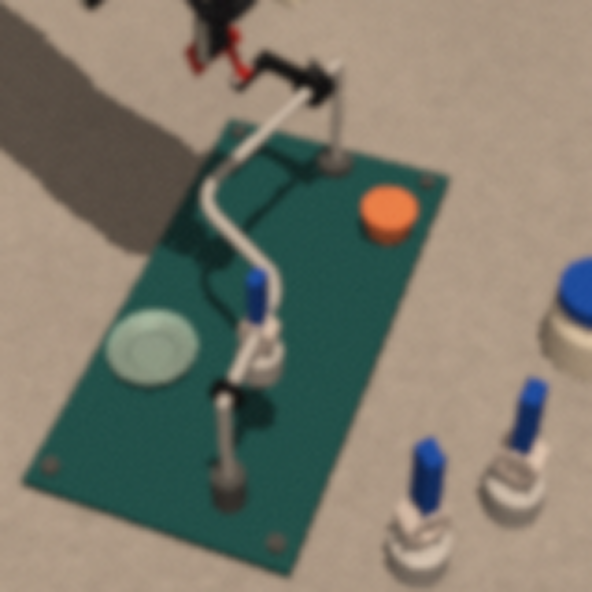

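View pics/side0c.png

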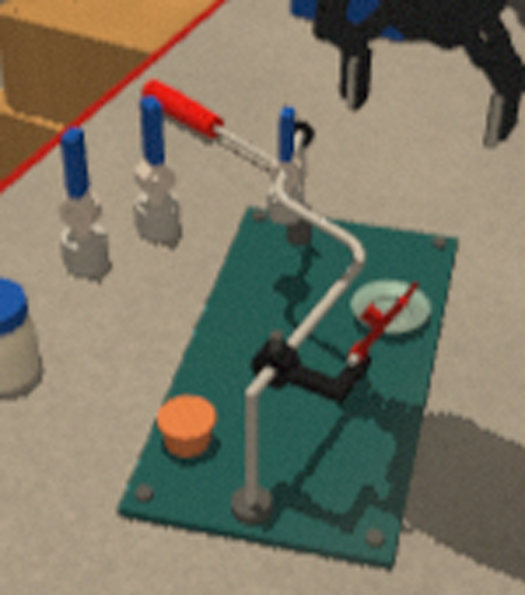

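View pics/wrist0c.png

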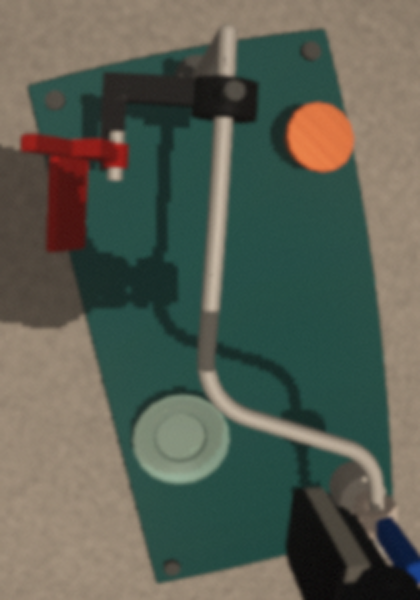

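Plate corners agree between views to about 10 mm, with the plate's x axis at about 104° in the world. The collar on the rod is at scene ~(250,245) and side ~(262,150). Two look-alikes stand on the bench. Now the tab and rod in detail.

Run:
```python
from h import *
cands={}
for n in ["scene0","side0"]:
    im,c=load(n); hsv=cv2.cvtColor(im,cv2.COLOR_BGR2HSV)
    m=cv2.inRange(hsv,(105,120,50),(130,255,255))
    k,l,s,ce=cv2.connectedComponentsWithStats(m)
    cands[n]=[(ce[i],s[i]) for i in range(1,k) if s[i][4]>15]
    for p,q in cands[n]: print(n,p.round(1),q, onz(c,*p,152.5).round(0))
_,cs=load("scene0");_,cd=load("side0")
for p,_ in cands["scene0"]:
    for q,_ in cands["side0"]:
        P,r=tri([ray(cs,*p),ray(cd,*q)])
        if r[0]<6: print(p.round(),q.round(),P.round(1),np.round(r,1))
# rod centreline from wrist image at z=120: light grey pixels
im,c=load("wrist0"); 
pts=[(228,35),(222,130),(217,200),(213,260),(208,350),(212,385),(240,412),(280,426),(320,438),(350,448),(368,462),(377,485)]
for u,v in pts:
    print((u,v),onz(c,190+u/2,v/2,120)[:2].round(1))
th=np.radians(103.7);R=np.array([[np.cos(th),-np.sin(th)],[np.sin(th),np.cos(th)]])
O=np.array([597,-4.4])
for nm,p in dict(start=(-145,-40),c1=(-50,-40),bend=(-41,-27),c2=(4.5,37.8),end=(4.5+165*np.cos(np.radians(20)),37.8-165*np.sin(np.radians(20)))).items(): print(nm,(O+R@np.array(p)).round(1))
```

```text
scene0 [254.5  23. ] [243   0  23  51 989] [-31. 935. 152.]
scene0 [341.  238.6] [332 230  20  18 284] [824.  36. 152.]
scene0 [248.6 239.3] [247 233   5  14  54] [653. -81. 152.]
scene0 [322.5 271.6] [319 263   8  19  85] [830. -65. 152.]
scene0 [295.2 288. ] [292 279   8  19 108] [ 802. -130.  152.]
side0 [423.8  10.5] [400   0  48  24 867] [  465. -1926.   152.]
side0 [269.8 101.6] [264  83  25  32 144] [ 756. -338.  152.]
side0 [283.  110.5] [279 105  10  12  84] [ 693. -301.  152.]
side0 [291.8 118.9] [289 117   7   4  17] [ 648. -263.  152.]
side0 [223.2 146.9] [220 138   7  19  90] [749. -33. 152.]
side0 [261.6 147.8] [260 141   4  15  53] [657. -77. 152.]
side0 [201.1 156. ] [198 147   7  19 102] [776.  30. 152.]
side0 [176.9 197.4] [167 190  21  16 269] [733. 190. 152.]
[341. 239.] [177. 197.] [806.1 108.9  61.5] [1.8 1.8]
[249. 239.] [262. 148.] [655.5 -79.8 151.9] [2.5 2.5]
[322. 272.] [201. 156.] [820.8 -31.3 102.2] [1.6 1.6]
[295. 288.] [223. 147.] [ 791.  -101.2  101.9] [1.4 1.4]
(228, 35) [568.8 149. ]
(222, 130) [566.1 106.5]
(217, 200) [564.3  76.2]
(213, 260) [563.1  50.3]
(208, 350) [562.3  10.3]
(212, 385) [564.8  -6.1]
(240, 412) [578.6 -19.3]
(280, 426) [598.5 -26.5]
(320, 438) [619.4 -33. ]
(350, 448) [636.1 -38.8]
(368, 462) [647.4 -46.9]
(377, 485) [654.9 -60.3]
start [ 670.2 -135.8]
c1 [647.7 -43.5]
bend [632.9 -37.8]
c2 [559.2  -9. ]
end [577.3 155. ]
```

The tab triangulates to (655.5, −79.8, 151.9), and its expected height is 152.5. The look-alikes sit lower and off the rod. The rod after the bend is turned about +3° left. Moving over the tab.

```bash
python3 -m handwheel '[{"linear":[1.6,-1.0,0],"angular":[0,0,1.7],"grip":0.5},{"linear":[1.6,-1.0,0],"angular":[0,0,1.7],"grip":0.5},{"linear":[1.6,-1.0,0],"angular":[0,0,1.7],"grip":0.5},{"linear":[1.6,-1.0,0],"angular":[0,0,1.7],"grip":0.5},{"linear":[1.6,-1.0,0],"angular":[0,0,1.7],"grip":0.5},{"linear":[1.6,-1.0,0],"angular":[0,0,1.7],"grip":0.5},{"linear":[1.6,-1.0,0],"angular":[0,0,1.7],"grip":0.5},{"linear":[1.6,-0.8,0],"angular":[0,0,1.7],"grip":0.5},{"linear":[0,0,0],"angular":[0,0,0],"grip":0.5},{"linear":[0,0,0],"angular":[0,0,0],"grip":0.5}]' 20
python3 - <<'E'
from plant import robot
from h import *
from scipy.spatial.transform import Rotation as Ro
s=robot.state(); R=Ro.from_rotvec(s["tcp_rot"]).as_matrix(); print(s["ee_pos"],s["contact_force"],s["opening"],"\n",R.round(3))
snap(robot,"wrist","w1",None,1.5); snap(robot,"scene","s1",(180,160,340,320),3.7);snap(robot,"side","d1",(180,110,330,280),3.5)
E
```

```text
clock: 1.4
ee_pos: [653.9, -79.7, 226.4]
tcp_rot: [1.025, 1.322, -1.031]
contact_force: [0.1, -0.0, -0.7]
opening: 42.9
[653.93864523 -79.68939483 226.43767783] [ 0.10413372 -0.0247576  -0.66700536] 42.89352938204014 
 [[-0.008  0.97   0.242]
 [ 0.001  0.242 -0.97 ]
 [-1.    -0.007 -0.003]]
```

View pics/w1.png

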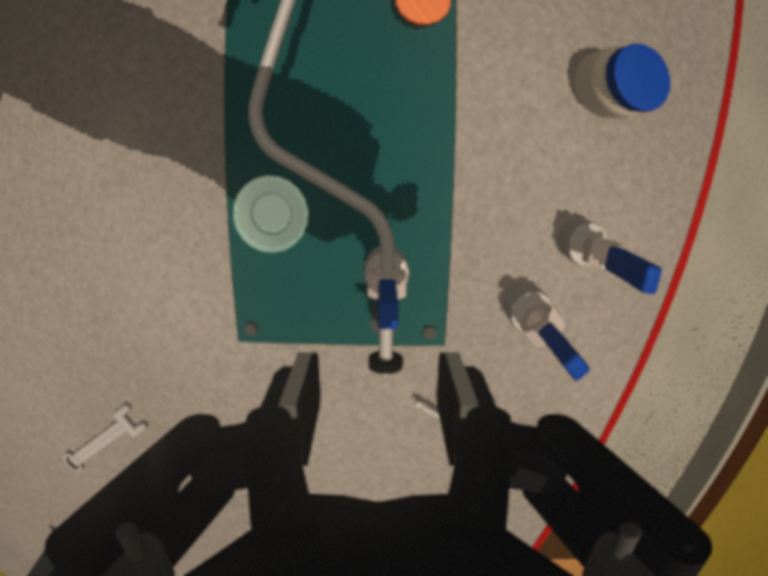

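View pics/d1.png

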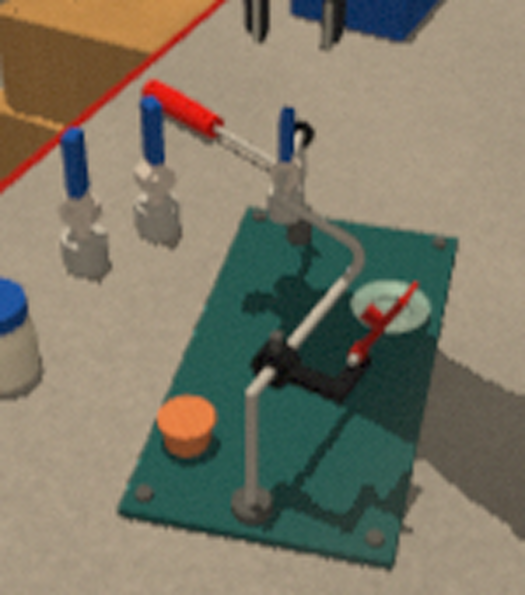

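The tab lies in the wrist view at about (258,203) in native pixels, upright, slightly right of the jaw mid-plane. Measuring it and the rod from this view.

Run:
```python
from h import *
im,c=load("w1"); hsv=cv2.cvtColor(im,cv2.COLOR_BGR2HSV)
m=cv2.inRange(hsv,(105,120,40),(130,255,255)); m[:, :235]=0;m[:,285:]=0;m[:180]=0;m[230:]=0
ys,xs=np.nonzero(m); print(xs.min(),xs.max(),ys.min(),ys.max(),xs.mean(),ys.mean())
for v in range(ys.min(),ys.max()+1,3): q=xs[ys==v]; print(v,q.min(),q.max(),end="; ")
rs=[ray(c,xs.mean(),ys.mean())]
W=[rs[0]]
for n,u,v in (("s1",0,0),("d1",0,0)):
    i2,c2=load(n); h2=cv2.cvtColor(i2,cv2.COLOR_BGR2HSV); mm=cv2.inRange(h2,(105,120,50),(130,255,255))
    k,l,s,ce=cv2.connectedComponentsWithStats(mm)
    t=np.array([248.6,239.3]) if n=="s1" else np.array([261.6,147.8])
    j=min(range(1,k),key=lambda i:np.linalg.norm(ce[i]-t)); print(n,ce[j],s[j]); W.append(ray(c2,*ce[j]))
print(tri(W),tri(W[:2]),tri([W[0],W[2]]),tri(W[1:]))
v1=ys.max()+.5; q=xs[ys>=ys.max()-2]
print("top end z=174",onz(c,q.mean(),v1,174))
v0=ys.min()-.5;q=xs[ys<=ys.min()+2]; print("low end z=131",onz(c,q.mean(),v0,131), "centre",onz(c,xs.mean(),ys.mean(),152.5))
# rod in wrist: brightness profile, low saturation. extract edges along rows
g=cv2.cvtColor(im,cv2.COLOR_BGR2GRAY)
print("rod rows")
for v in list(range(2,80,8)):
    row=hsv[v,140:260,1].astype(int); # plate is saturated, rod not
    idx=np.nonzero((row<90))[0]+140
    # group
    gs=np.split(idx,np.nonzero(np.diff(idx)>1)[0]+1)
    print(v,[(int(a[0]),int(a[-1])) for a in gs if 3<=len(a)<25])
print("rod cols")
for u in range(180,256,6):
    col=hsv[60:180,u,1].astype(int); idx=np.nonzero(col<90)[0]+60
    gs=np.split(idx,np.nonzero(np.diff(idx)>1)[0]+1)
    print(u,[(int(a[0]),int(a[-1])) for a in gs if 3<=len(a)<25])
```

```text
252 264 187 218 258.11581920903956 203.43785310734464
187 254 261; 190 254 262; 193 254 262; 196 254 262; 199 253 263; 202 252 264; 205 252 264; 208 252 264; 211 252 264; 214 253 264; 217 253 264; s1 [248.82089552 239.20895522] [246 233   6  14  67]
d1 [261.58490566 148.03773585] [260 141   4  15  53]
(array([656.95136265, -80.50842527, 152.10700143]), [2.1996094673884876, 3.0846956790757036, 2.3700179209421615]) (array([656.90319476, -81.57773546, 155.30775354]), [1.9726304357365643, 1.9726304357363567]) (array([659.58581707, -83.07190971, 147.7823521 ]), [0.259204619901154, 0.2592046199014509]) (array([655.45379375, -79.12960847, 151.50611049]), [2.3057493069431345, 2.3057493069433406])
top end z=174 [660.19644411 -84.83912701 174.        ]
low end z=131 [657.10496214 -74.5365505  131.        ] centre [658.87067274 -81.52065541 152.5       ]
rod rows
2 [(140, 151), (185, 196)]
10 [(140, 151), (183, 194)]
18 [(140, 150), (180, 191)]
26 [(140, 150), (178, 188)]
34 [(140, 150), (175, 186)]
42 [(140, 150), (173, 183)]
50 [(140, 150), (170, 181)]
58 [(140, 150), (168, 179)]
66 [(140, 150), (165, 176)]
74 [(140, 150), (165, 175)]
rod cols
180 [(89, 106)]
186 [(96, 110)]
192 [(100, 113)]
198 [(104, 117)]
204 [(107, 120), (132, 153)]
210 [(111, 124)]
216 [(114, 127)]
222 [(118, 131)]
228 [(122, 134)]
234 [(125, 138)]
240 [(129, 142)]
246 [(133, 148), (167, 179)]
252 []
```

```bash
python3 -m handwheel '[{"linear":[0.1,0,-0.4],"angular":[0,0,0],"grip":0.5},{"linear":[0.1,0,-0.4],"angular":[0,0,0],"grip":0.5},{"linear":[0.1,-0.05,-0.4],"angular":[0,0,0],"grip":0.5},{"linear":[0,0,-0.4],"angular":[0,0,0],"grip":0.5},{"linear":[0,0,-0.4],"angular":[0,0,0],"grip":0.5},{"linear":[0,0,-0.4],"angular":[0,0,0],"grip":0.5},{"linear":[0,0,-0.4],"angular":[0,0,0],"grip":0.5},{"linear":[0,0,-0.4],"angular":[0,0,0],"grip":0.5},{"linear":[0,0,0],"angular":[0,0,0],"grip":0.5},{"linear":[0,0,0],"angular":[0,0,0],"grip":0.5}]' 20
cat > look.py <<'E'
from plant import robot
from h import *
import sys
from scipy.spatial.transform import Rotation as Ro
def st():
    s=robot.state(); R=Ro.from_rotvec(s["tcp_rot"]).as_matrix()
    yaw=np.degrees(np.arctan2(-R[0,2],R[1,2]))  # placeholder
    ty=R[:,1]; print("pos",s["ee_pos"].round(1),"yaw(jaw)",round(float(np.degrees(np.arctan2(ty[1],ty[0]))),1),"toolx",R[:,0].round(3),"F",s["contact_force"].round(2),"M",s["torque"].round(2),"open",round(s["opening"],1),"t",round(s["clock"],2)); return s,R
E
python3 - <<'E'
from look import *
s,R=st()
snap(robot,"wrist","w2",(150,100,360,300),3.7)
c=load("w2")[1]; p=s["ee_pos"]
for d in (3,22):
  for l in (-21,0,21): print(d,l,proj(c,p+R[:,0]*d+R[:,1]*l).round(1))
E
```

```text
clock: 2.8
ee_pos: [656.6, -79.6, 192.7]
tcp_rot: [1.024, 1.322, -1.031]
contact_force: [0.5, 0.2, 0.4]
opening: 42.6
pos [656.6 -79.6 192.7] yaw(jaw) 14.1 toolx [-0.007  0.001 -1.   ] F [0.51 0.21 0.36] M [ 0.02 -0.02 -0.01] open 42.6 t 2.8
3 -21 [214.1 242.4]
3 0 [251.8 242.7]
3 21 [289.4 242.4]
22 -21 [217.7 228. ]
22 0 [251.8 228.2]
22 21 [285.9 228. ]
```

View pics/w2.png

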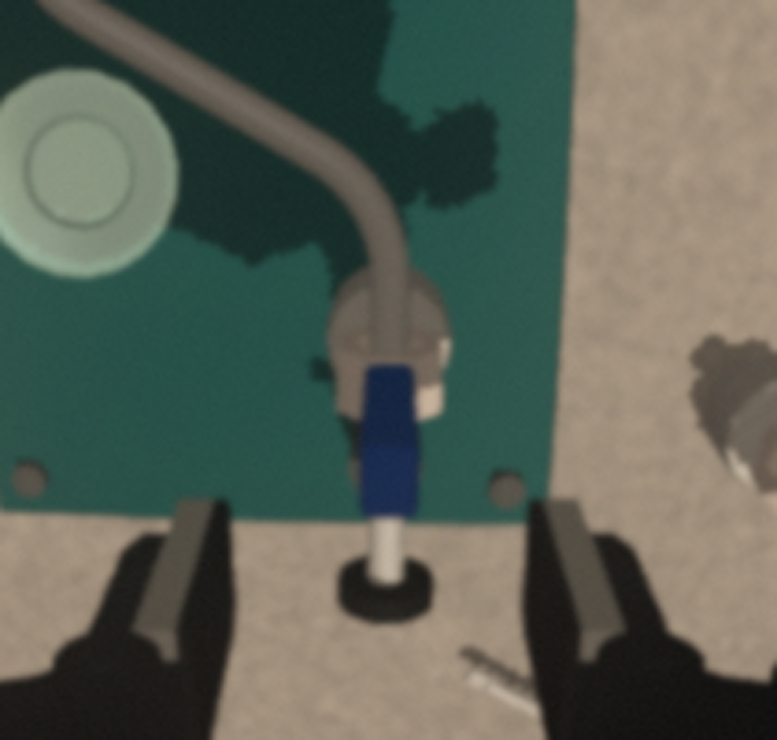

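In this view the jaws are centred at column 252.3 and the tab at 255.1, so about 1.8 mm to the right. Lengthwise the tab is aligned. Correct and descend.

```bash
python3 -m handwheel '[{"linear":[0.1,0.02,-0.2],"angular":[0,0,0],"grip":0.5},{"linear":[0.08,0.02,-0.4],"angular":[0,0,0],"grip":0.5},{"linear":[0,0,-0.4],"angular":[0,0,0],"grip":0.5},{"linear":[0,0,-0.4],"angular":[0,0,0],"grip":0.5},{"linear":[0,0,-0.4],"angular":[0,0,0],"grip":0.5},{"linear":[0,0,-0.4],"angular":[0,0,0],"grip":0.5},{"linear":[0,0,-0.4],"angular":[0,0,0],"grip":0.5},{"linear":[0,0,-0.4],"angular":[0,0,0],"grip":0.5},{"linear":[0,0,-0.3],"angular":[0,0,0],"grip":0.5},{"linear":[0,0,0],"angular":[0,0,0],"grip":0.5}]' 20
python3 - <<'E'
from look import *
s,R=st()
snap(robot,"wrist","w3",(150,100,360,300),3.7)
snap(robot,"side","d3",(180,110,330,280),3.5)
c=load("w3")[1]; p=s["ee_pos"]
for d in (3,22):
  for l in (-21,0,21): print(d,l,proj(c,p+R[:,0]*d+R[:,1]*l).round(1))
E
```

```text
clock: 4.1
ee_pos: [658.4, -79.2, 157.2]
tcp_rot: [1.024, 1.322, -1.031]
contact_force: [0.2, 0.7, 0.1]
opening: 43.1
pos [658.4 -79.2 157.2] yaw(jaw) 14.1 toolx [-0.008  0.001 -1.   ] F [0.18 0.67 0.09] M [-0.05 -0.03 -0.02] open 43.1 t 4.1
3 -21 [214.1 242.4]
3 0 [251.8 242.7]
3 21 [289.4 242.5]
22 -21 [217.7 228. ]
22 0 [251.8 228.2]
22 21 [285.9 228. ]
```

View pics/w3.png

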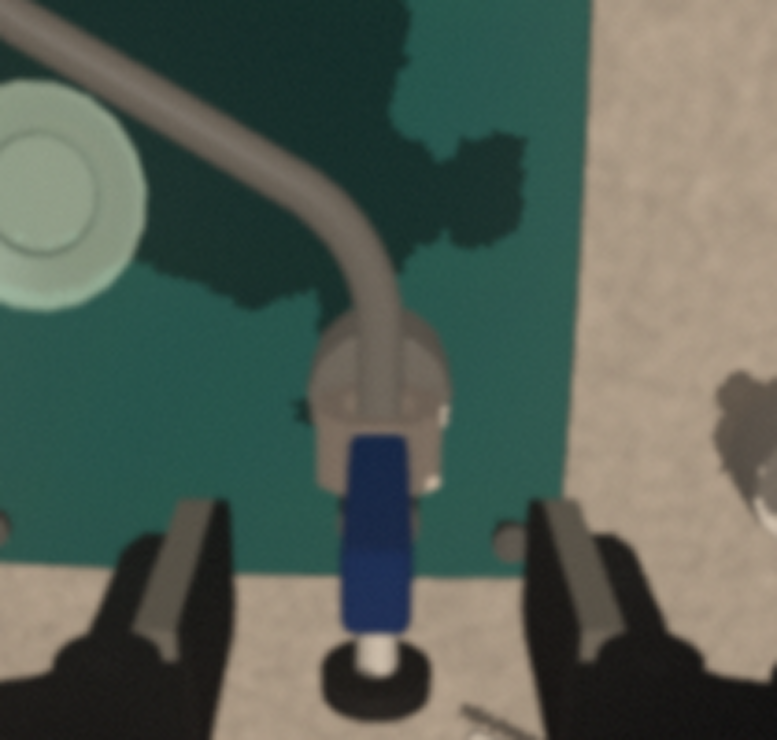

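View pics/d3.png

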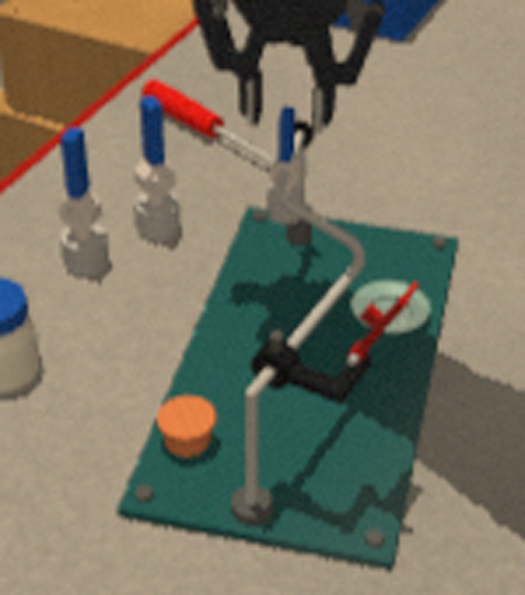

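The tab is centred between the jaws in this view (tab 377, jaw centre 378.5, in crop pixels). Close gently.

```bash
python3 -m handwheel '[{"linear":[0,0,0.02],"angular":[0,0,0],"grip":0.3},{"linear":[0,0,0.02],"angular":[0,0,0],"grip":0.2},{"linear":[0,0,0.02],"angular":[0,0,0],"grip":0.1},{"linear":[0,0,0.02],"angular":[0,0,0],"grip":0.0},{"linear":[0,0,0],"angular":[0,0,0],"grip":0.0},{"linear":[0,0,0.02],"angular":[0,0,0],"grip":0.0},{"linear":[0,0,0],"angular":[0,0,0],"grip":0.0},{"linear":[0,0,0],"angular":[0,0,0],"grip":0.0},{"linear":[0,0,0],"angular":[0,0,0],"grip":0.0},{"linear":[0,0,0],"angular":[0,0,0],"grip":0.0}]' 20
python3 - <<'E'
from look import *
s,R=st()
snap(robot,"wrist","w4",(150,100,360,300),3.7)
E
```

```text
clock: 5.45
ee_pos: [658.5, -79.2, 158.6]
tcp_rot: [1.024, 1.322, -1.031]
contact_force: [0.1, -0.6, -1.1]
opening: 9.0
pos [658.5 -79.2 158.6] yaw(jaw) 14.1 toolx [-0.008  0.001 -1.   ] F [ 0.1  -0.63 -1.12] M [-0.01 -0.02  0.02] open 9.0 t 5.45
```

View pics/w4.png

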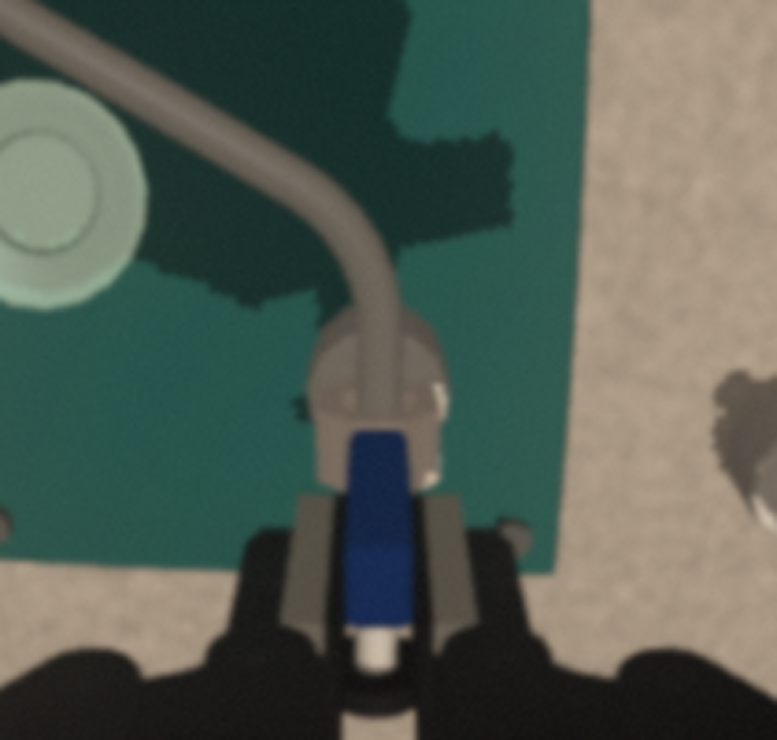

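The tab is held (opening 9.0 mm, pads either side of the tab at crop (325–430, 560)) with hardly any side force. Now fit the rod's legs from the wrist views.

Run:
```python
from h import *
def grp(a,lo,hi,mn,mx):
    idx=np.nonzero(a)[0]
    if len(idx)==0: return []
    return [(g[0]+lo,g[-1]+lo) for g in np.split(idx,np.nonzero(np.diff(idx)>1)[0]+1) if mn<=len(g)<=mx]
def fit(P):
    P=np.array(P); m=P.mean(0); u,s,v=np.linalg.svd(P-m); d=v[0]; return m,d,s[1]/np.sqrt(len(P))
for n in ("w1","w2","w4"):
    im,c=load(n); S=cv2.cvtColor(im,cv2.COLOR_BGR2HSV)[...,1].astype(int)<90
    L2=[];L1=[];L3=[]
    for u in range(150,240,3):
        for a,b in grp(S[0:150,u],0,0,10,19):
            v=(a+b)/2
            L2.append((u,v))
    # keep those on main line via RANSAC
    L2=np.array(L2,float)
    if len(L2)>4:
        best=None
        for i in range(len(L2)):
            for j in range(i+1,len(L2)):
                d=L2[j]-L2[i]; d/=np.linalg.norm(d)+1e-9; e=abs((L2-L2[i])@np.array([-d[1],d[0]]))<0.8
                if best is None or e.sum()>best.sum(): best=e
        Q=L2[best]; P=[onz(c,u,v,120)[:2] for u,v in Q]; m,d,r=fit(P)
        if d[0]>0:d=-d
        print(n,"leg2 n",len(P),"u",Q[:,0].min(),Q[:,0].max(),"mean",m.round(1),"ang",np.degrees(np.arctan2(d[1],d[0])).round(2),"rms",r.round(2))
    if n=="w1":
        P=[]
        for v in range(0,60,3):
            for a,b in grp(S[v,160:215],160,0,7,14): P.append(onz(c,(a+b)/2,v,120)[:2])
        m,d,r=fit(P); d=d*np.sign(d[1]); print(n,"leg3",len(P),m.round(1),np.degrees(np.arctan2(d[1],d[0])).round(2),r.round(2), np.array(P)[[0,-1]].round(1).tolist())
    # leg1: rows just ahead of the ring
    for v in {"w1":range(150,166,3),"w2":range(165,190,4),"w4":range(180,212,4)}[n]:
        g=grp(S[v,225:290],225,0,7,16); print("  row",v,[(int(a),int(b),onz(c,(a+b)/2,v,120)[:2].round(1).tolist()) for a,b in g])
```

```text
w1 leg2 n 19 u 183.0 237.0 mean [604.  -28.5] ang 161.92 rms 0.22
w1 leg3 20 [562.5  41.6] 87.19 0.14 [[563.8, 68.3], [561.4, 15.6]]
  row 150 [(248, 260, [646.8, -47.1])]
  row 153 [(250, 261, [648.7, -49.3])]
  row 156 [(251, 262, [650.2, -51.6])]
  row 159 [(252, 262, [651.2, -54.1])]
  row 162 [(252, 263, [652.3, -56.5])]
  row 165 []
w2 leg2 n 24 u 168.0 237.0 mean [606.2 -29.2] ang 161.98 rms 0.27
  row 165 [(247, 260, [650.5, -52.3])]
  row 169 [(248, 260, [651.6, -55.2])]
  row 173 []
  row 177 []
  row 181 []
  row 185 []
  row 189 []
w4 leg2 n 16 u 156.0 219.0 mean [608.2 -29.9] ang 162.32 rms 0.15
  row 180 [(244, 258, [651.4, -54.2])]
  row 184 []
  row 188 []
  row 192 []
  row 196 []
  row 200 []
  row 204 []
  row 208 []
```

```bash
cat > path.py <<'E'
from h import *
def dv(a): a=np.radians(a); return np.array([np.cos(a),np.sin(a)])
A1,A2,A3=104.0,162.0,87.2
p0=np.array([658.4,-79.2]); m2=np.array([606.0,-29.15]); m3=np.array([562.5,41.6])
def build():
    n2=dv(A2+90); t=15.62
    # s: distance p0->C1
    s=(n2@(m2-p0-t*dv(A1+55)))/(n2@dv(A1)); C1=p0+s*dv(A1); E1=C1+t*dv(A1+55)
    # C2 = intersection of leg2 line and leg3 line
    M=np.stack([dv(A2),-dv(A3)],1); k=np.linalg.solve(M,m3-E1); C2=E1+k[0]*dv(A2)
    pts=[];l=0
    s0=s-t
    for q in np.arange(-60,s0,0.25): pts.append((*(p0+q*dv(A1)),A1))
    c=C1-t*dv(A1)+30*dv(A1+90)
    for a in np.arange(0,55,0.5): pts.append((*(c+30*dv(A1-90+a)),A1+a))
    t2=30*np.tan(np.radians(37.5)); L=k[0]
    for q in np.arange(0,L-t2,0.25): pts.append((*(E1+q*dv(A2)),A2))
    c2=C2-t2*dv(A2)-30*dv(A2+90); D=A2-A3
    for a in np.arange(0,D,0.5): pts.append((*(c2+30*dv(A2+90-a)),A2-a))
    for q in np.arange(t2,165,0.25): pts.append((*(C2+q*dv(A3)),A3))
    P=np.array(pts); S=np.r_[0,np.cumsum(np.linalg.norm(np.diff(P[:,:2],axis=0),axis=1))]
    # smooth yaw over +-4 mm
    y=np.array([P[abs(S-q)<4,2].mean() for q in S]); P[:,2]=y
    return P,S,dict(s=s,C1=C1,E1=E1,C2=C2,L=L)
if __name__=="__main__":
    P,S,i=build(); print({k:np.round(v,1) for k,v in i.items()})
E
python3 path.py
python3 - <<'E'
from look import *
s,R=st(); im,c=load("w4")
for v,z in ((150+0,0),):pass
for y,z in ((545,175),(432,132),(627,175)): print(y,z,onz(c,150+379/3.7,100+y/3.7,z).round(1), "rel", (onz(c,150+379/3.7,100+y/3.7,z)[:2]-s["ee_pos"][:2])@np.array([[-.242],[.970]]))
E
```

```text
{'s': np.float64(36.1), 'C1': array([649.7, -44.2]), 'E1': array([635.1, -38.6]), 'C2': array([559.8, -14.1]), 'L': np.float64(79.2)}
pos [658.5 -79.2 158.6] yaw(jaw) 14.1 toolx [-0.007  0.001 -1.   ] F [-0.09 -0.46 -1.27] M [0.06 0.02 0.02] open 9.6 t 5.5
545 175 [657.  -71.6 175. ] rel [7.80510878]
432 132 [657.3 -73.6 132. ] rel [5.7589103]
627 175 [660.2 -84.1 175. ] rel [-5.08430867]
```

The geometry checks out: leg 2 from the bend end to corner 2 measures 79.2 mm against the expected 79.4, and the angles match. Build a planner that prints suggested increments.

```bash
cat > plan.py <<'E'
from look import *; from path import build
def plan(step,zt,off=(0,0),n=10,show=True):
    s,R=st(); P,S,i=build(); off=np.array(off,float)
    p=s["ee_pos"][:2]-off; yaw=np.degrees(np.arctan2(R[1,1],R[0,1]))+90
    j=np.argmin(np.linalg.norm(P[:,:2]-p,axis=1)); t=P[j,2]; from path import dv
    print("S",round(S[j],1),"lateral(left+)",round(float((p-P[j,:2])@dv(t+90)),2),"yawerr",round(float(yaw-t),2),"z",s["ee_pos"][2].round(1),"S_end",S[-1].round(1))
    F=s["contact_force"]; print("F along %.1f left %.1f up %.1f"%(F[:2]@dv(t),F[:2]@dv(t+90),F[2]))
    cur=np.array([*p,yaw])
    for k in range(n):
        q=np.array([np.interp(S[j]+step*(k+1),S,P[:,m]) for m in range(3)])
        d=q-cur; dz=(zt-s["ee_pos"][2])/3 if k<3 else 0
        print("[%.2f,%.2f,%.2f] yaw %.1f"%(d[0]/10,d[1]/10,dz/10,d[2])); cur=q
E
python3 -c "
from plan import *
plan(2.5,160)"
```

```text
pos [658.5 -79.2 158.6] yaw(jaw) 14.1 toolx [-0.007  0.001 -1.   ] F [-0.09 -0.46 -1.27] M [0.06 0.02 0.02] open 9.6 t 5.5
S 60.0 lateral(left+) -0.09 yawerr 0.06 z 158.6 S_end 346.5
F along -0.4 left 0.2 up -1.3
[-0.07,0.25,0.05] yaw -0.1
[-0.06,0.24,0.05] yaw 0.0
[-0.06,0.24,0.05] yaw 0.0
[-0.06,0.24,0.00] yaw 0.0
[-0.06,0.24,0.00] yaw 0.0
[-0.06,0.24,0.00] yaw 0.0
[-0.06,0.24,0.00] yaw 0.2
[-0.06,0.24,0.00] yaw 1.3
[-0.07,0.24,0.00] yaw 3.0
[-0.09,0.23,0.00] yaw 4.3
```

```bash
python3 -m handwheel '[{"linear":[-0.06,0.24,0.05],"angular":[0,0,0],"grip":0},{"linear":[-0.06,0.24,0.05],"angular":[0,0,0],"grip":0},{"linear":[-0.06,0.24,0.05],"angular":[0,0,0],"grip":0},{"linear":[-0.06,0.24,0],"angular":[0,0,0],"grip":0},{"linear":[-0.06,0.24,0],"angular":[0,0,0],"grip":0},{"linear":[-0.06,0.24,0],"angular":[0,0,0],"grip":0},{"linear":[-0.06,0.24,0],"angular":[0,0,0.2],"grip":0},{"linear":[-0.06,0.24,0],"angular":[0,0,1.3],"grip":0},{"linear":[0,0,0],"angular":[0,0,0],"grip":0},{"linear":[0,0,0],"angular":[0,0,0],"grip":0}]' 20
python3 -c "
from plan import *
plan(2.5,160)"
```

```text
clock: 6.75
ee_pos: [653.2, -58.3, 160.1]
tcp_rot: [1.003, 1.333, -1.009]
contact_force: [0.3, 0.1, -2.0]
opening: 9.1
pos [653.2 -58.3 160.1] yaw(jaw) 15.7 toolx [-0.008  0.001 -1.   ] F [ 0.28  0.11 -2.  ] M [ 0.   -0.03 -0.03] open 9.1 t 6.75
S 81.5 lateral(left+) -0.03 yawerr -1.27 z 160.1 S_end 346.5
F along 0.0 left -0.3 up -2.0
[-0.08,0.24,-0.00] yaw 5.1
[-0.10,0.23,-0.00] yaw 4.7
[-0.12,0.22,-0.00] yaw 4.8
[-0.14,0.21,0.00] yaw 4.8
[-0.15,0.20,0.00] yaw 4.8
[-0.17,0.18,0.00] yaw 4.8
[-0.18,0.17,0.00] yaw 4.8
[-0.20,0.15,0.00] yaw 4.8
[-0.21,0.14,0.00] yaw 4.8
[-0.22,0.12,0.00] yaw 5.1
```

```bash
python3 -m handwheel '[{"linear":[-0.08,0.24,0],"angular":[0,0,4.5],"grip":0},{"linear":[-0.10,0.23,0],"angular":[0,0,4.7],"grip":0},{"linear":[-0.12,0.22,0],"angular":[0,0,4.8],"grip":0},{"linear":[-0.14,0.21,0],"angular":[0,0,4.8],"grip":0},{"linear":[-0.15,0.20,0],"angular":[0,0,4.8],"grip":0},{"linear":[0,0,0],"angular":[0,0,0],"grip":0},{"linear":[0,0,0],"angular":[0,0,0],"grip":0},{"linear":[0,0,0],"angular":[0,0,0],"grip":0},{"linear":[0,0,0],"angular":[0,0,0],"grip":0},{"linear":[0,0,0],"angular":[0,0,0],"grip":0}]' 20
python3 -c "
from plan import *
plan(2.5,160)
snap(robot,'wrist','w5',(150,100,360,300),3.7)"
```

```text
clock: 8.0
ee_pos: [647.5, -48.2, 160.0]
tcp_rot: [0.682, 1.465, -0.691]
contact_force: [-0.2, -0.2, -2.0]
opening: 9.3
pos [647.5 -48.2 160. ] yaw(jaw) 39.7 toolx [-0.007 -0.003 -1.   ] F [-0.2  -0.21 -1.96] M [0.   0.02 0.01] open 9.3 t 8.0
S 93.3 lateral(left+) 0.4 yawerr 1.17 z 160.0 S_end 346.5
F along -0.0 left 0.3 up -2.0
[-0.13,0.21,-0.00] yaw 3.6
[-0.18,0.17,-0.00] yaw 4.8
[-0.19,0.16,-0.00] yaw 4.8
[-0.21,0.14,0.00] yaw 4.8
[-0.22,0.13,0.00] yaw 5.0
[-0.23,0.11,0.00] yaw 4.6
[-0.24,0.08,0.00] yaw 3.2
[-0.24,0.08,0.00] yaw 1.6
[-0.24,0.08,0.00] yaw 0.0
[-0.24,0.08,0.00] yaw 0.0
```

View pics/w5.png

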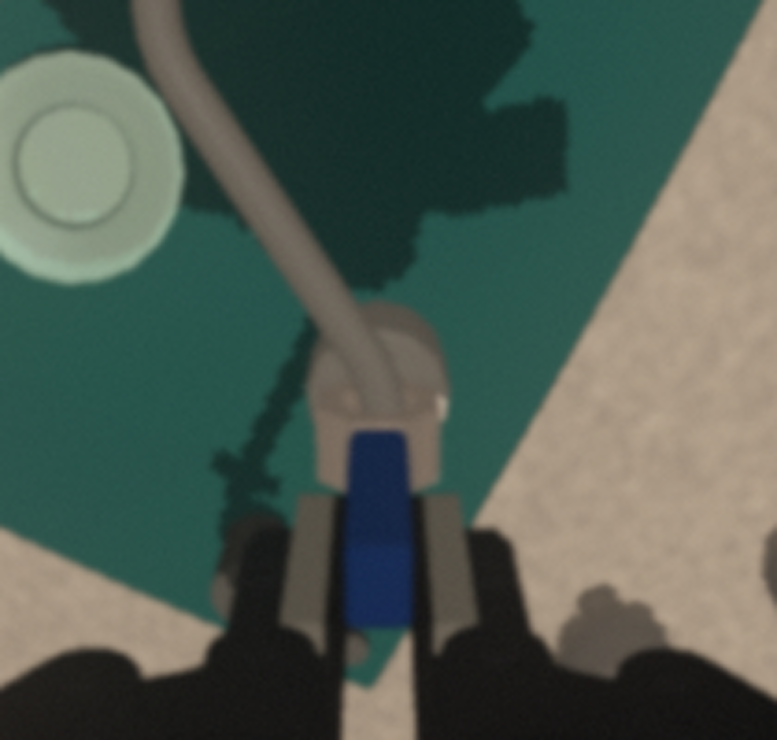

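The ring is centred on the rod where it emerges (crop (380,400)) and there is no side force. Continue round bend 1.

```bash
python3 -m handwheel '[{"linear":[-0.13,0.21,0],"angular":[0,0,3.6],"grip":0},{"linear":[-0.18,0.17,0],"angular":[0,0,4.8],"grip":0},{"linear":[-0.19,0.16,0],"angular":[0,0,4.8],"grip":0},{"linear":[-0.21,0.14,0],"angular":[0,0,4.8],"grip":0},{"linear":[-0.22,0.13,0],"angular":[0,0,4.8],"grip":0},{"linear":[-0.23,0.11,0],"angular":[0,0,4.4],"grip":0},{"linear":[0,0,0],"angular":[0,0,0],"grip":0},{"linear":[0,0,0],"angular":[0,0,0],"grip":0},{"linear":[0,0,0],"angular":[0,0,0],"grip":0},{"linear":[0,0,0],"angular":[0,0,0],"grip":0}]' 20
python3 -c "
from plan import *
plan(4,160)
snap(robot,'wrist','w6',(150,100,360,300),3.7)"
```

```text
clock: 9.3
ee_pos: [635.9, -38.9, 160.0]
tcp_rot: [0.304, 1.552, -0.314]
contact_force: [0.1, -0.1, -2.0]
opening: 8.9
pos [635.9 -38.9 160. ] yaw(jaw) 67.4 toolx [-0.005 -0.006 -1.   ] F [ 0.11 -0.05 -2.01] M [ 0.   -0.03  0.04] open 8.9 t 9.3
S 108.5 lateral(left+) -0.01 yawerr -0.07 z 160.0 S_end 346.5
F along -0.1 left 0.0 up -2.0
[-0.39,0.13,-0.00] yaw 4.3
[-0.38,0.12,-0.00] yaw 0.3
[-0.38,0.12,-0.00] yaw 0.0
[-0.38,0.12,0.00] yaw 0.0
[-0.38,0.12,0.00] yaw 0.0
[-0.38,0.12,0.00] yaw 0.0
[-0.38,0.12,0.00] yaw 0.0
[-0.38,0.12,0.00] yaw 0.0
[-0.38,0.12,0.00] yaw 0.0
[-0.38,0.12,0.00] yaw 0.0
```

View pics/w6.png

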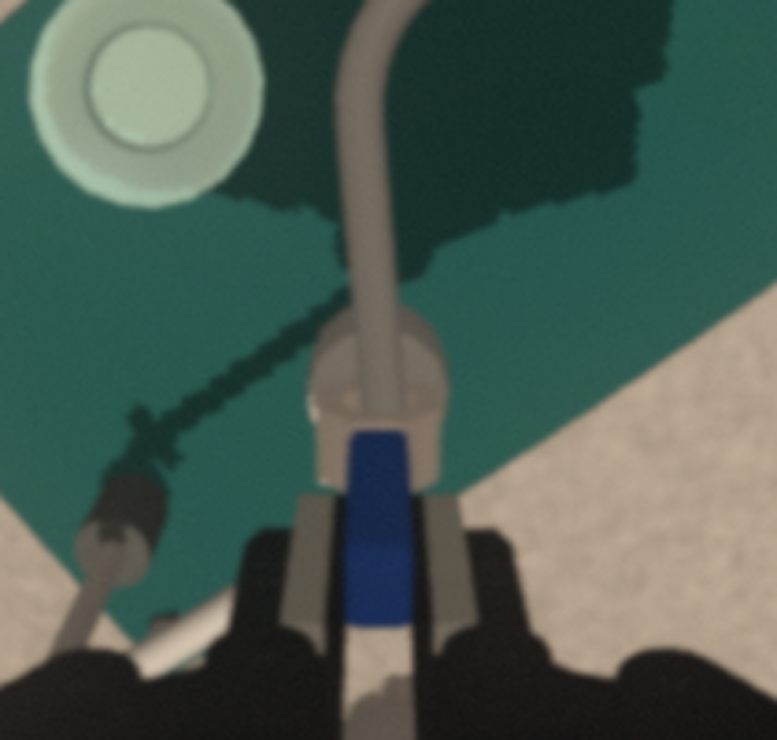

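Bend 1 is passed and the rod is still centred at crop (380,400). Along leg 2.

```bash
python3 -m handwheel '[{"linear":[-0.39,0.13,0],"angular":[0,0,4.0],"grip":0},{"linear":[-0.38,0.12,0],"angular":[0,0,0.3],"grip":0},{"linear":[-0.38,0.12,0],"angular":[0,0,0],"grip":0},{"linear":[-0.38,0.12,0],"angular":[0,0,0],"grip":0},{"linear":[-0.38,0.12,0],"angular":[0,0,0],"grip":0},{"linear":[-0.38,0.12,0],"angular":[0,0,0],"grip":0},{"linear":[-0.38,0.12,0],"angular":[0,0,0],"grip":0},{"linear":[-0.38,0.12,0],"angular":[0,0,0],"grip":0},{"linear":[-0.38,0.12,0],"angular":[0,0,0],"grip":0},{"linear":[0,0,0],"angular":[0,0,0],"grip":0}]' 20
python3 -c "
from plan import *
plan(2.5,160)
snap(robot,'wrist','w7',(150,100,360,300),3.7)"
```

```text
clock: 10.6
ee_pos: [599.5, -27.4, 160.1]
tcp_rot: [0.247, 1.559, -0.258]
contact_force: [0.6, 1.0, -1.8]
opening: 9.1
pos [599.5 -27.4 160.1] yaw(jaw) 71.6 toolx [-0.004 -0.006 -1.   ] F [ 0.55  1.   -1.8 ] M [ 0.01 -0.02  0.07] open 9.1 t 10.6
S 146.5 lateral(left+) 0.34 yawerr -0.41 z 160.1 S_end 346.5
F along -0.2 left -1.1 up -1.8
[-0.22,0.11,-0.00] yaw 0.4
[-0.24,0.08,-0.00] yaw 0.0
[-0.24,0.08,-0.00] yaw 0.0
[-0.24,0.08,0.00] yaw 0.0
[-0.24,0.08,0.00] yaw 0.0
[-0.24,0.08,0.00] yaw 0.0
[-0.24,0.08,0.00] yaw -0.7
[-0.24,0.08,0.00] yaw -2.3
[-0.23,0.10,0.00] yaw -3.9
[-0.22,0.11,0.00] yaw -4.7
```

View pics/w7.png

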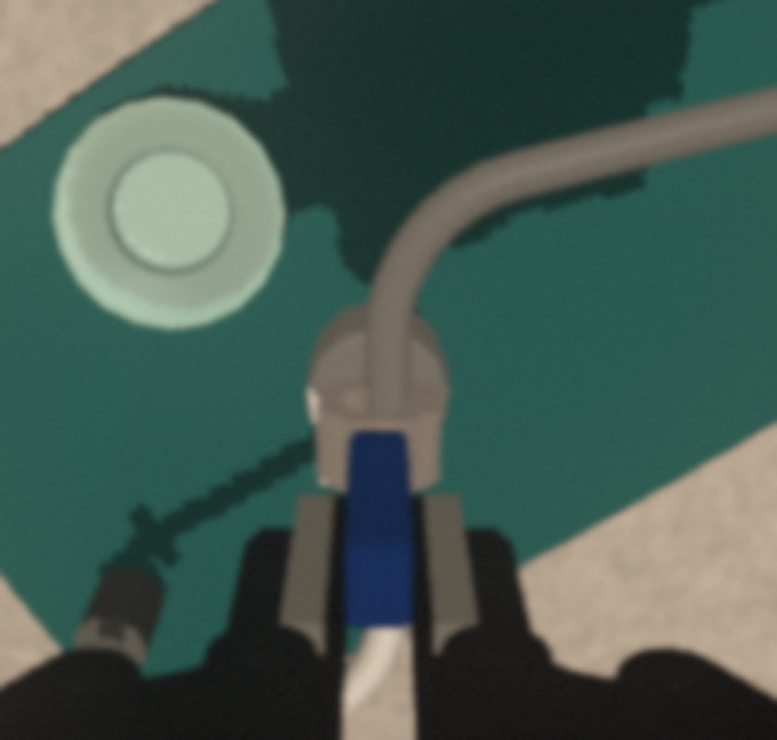

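The rod emerges at crop (389,400), right of the ring centre at 379, which matches the light 1.1 N side force. The ring is about 1.5 mm too far left, so I'll shift the path model by that much.

```bash
python3 -c "
from plan import *
plan(2.5,160,(0.4,1.2))"
```

```text
pos [599.7 -27.5 160.1] yaw(jaw) 71.6 toolx [-0.004 -0.006 -1.   ] F [ 0.11 -0.79 -1.96] M [-0.02 -0.02 -0.03] open 9.4 t 10.65
S 146.3 lateral(left+) 1.63 yawerr -0.42 z 160.1 S_end 346.5
F along -0.4 left 0.7 up -2.0
[-0.18,0.23,-0.00] yaw 0.4
[-0.24,0.08,-0.00] yaw 0.0
[-0.24,0.08,-0.00] yaw 0.0
[-0.24,0.08,0.00] yaw 0.0
[-0.24,0.08,0.00] yaw 0.0
[-0.24,0.08,0.00] yaw 0.0
[-0.24,0.08,0.00] yaw -0.6
[-0.24,0.08,0.00] yaw -2.1
[-0.23,0.09,0.00] yaw -3.7
[-0.22,0.11,0.00] yaw -4.7
```

```bash
python3 -m handwheel '[{"linear":[0.02,0.08,0],"angular":[0,0,0.3],"grip":0},{"linear":[0.02,0.07,0],"angular":[0,0,0],"grip":0},{"linear":[-0.24,0.08,0],"angular":[0,0,0],"grip":0},{"linear":[-0.24,0.08,0],"angular":[0,0,0],"grip":0},{"linear":[-0.24,0.08,0],"angular":[0,0,0],"grip":0},{"linear":[-0.24,0.08,0],"angular":[0,0,0],"grip":0},{"linear":[-0.24,0.08,0],"angular":[0,0,0],"grip":0},{"linear":[0,0,0],"angular":[0,0,0],"grip":0},{"linear":[0,0,0],"angular":[0,0,0],"grip":0},{"linear":[0,0,0],"angular":[0,0,0],"grip":0}]' 20
python3 -c "
from plan import *
plan(2.5,160,(0.4,1.2))
snap(robot,'wrist','w8',(150,100,360,300),3.7)"
```

```text
clock: 11.9
ee_pos: [587.6, -21.7, 160.1]
tcp_rot: [0.243, 1.559, -0.253]
contact_force: [0.5, -0.6, -1.3]
opening: 9.6
pos [587.6 -21.7 160.1] yaw(jaw) 71.9 toolx [-0.004 -0.006 -1.   ] F [ 0.5  -0.57 -1.33] M [-0.01 -0.03  0.02] open 9.6 t 11.9
S 159.8 lateral(left+) -0.13 yawerr -0.1 z 160.1 S_end 346.5
F along -0.7 left 0.4 up -1.3
[-0.25,0.07,-0.00] yaw 0.0
[-0.24,0.08,-0.00] yaw -1.2
[-0.24,0.08,-0.00] yaw -2.8
[-0.23,0.10,0.00] yaw -4.2
[-0.22,0.12,0.00] yaw -4.8
[-0.21,0.14,0.00] yaw -4.8
[-0.20,0.15,0.00] yaw -4.8
[-0.18,0.17,0.00] yaw -4.8
[-0.17,0.19,0.00] yaw -4.8
[-0.15,0.20,0.00] yaw -4.8
```

View pics/w8.png

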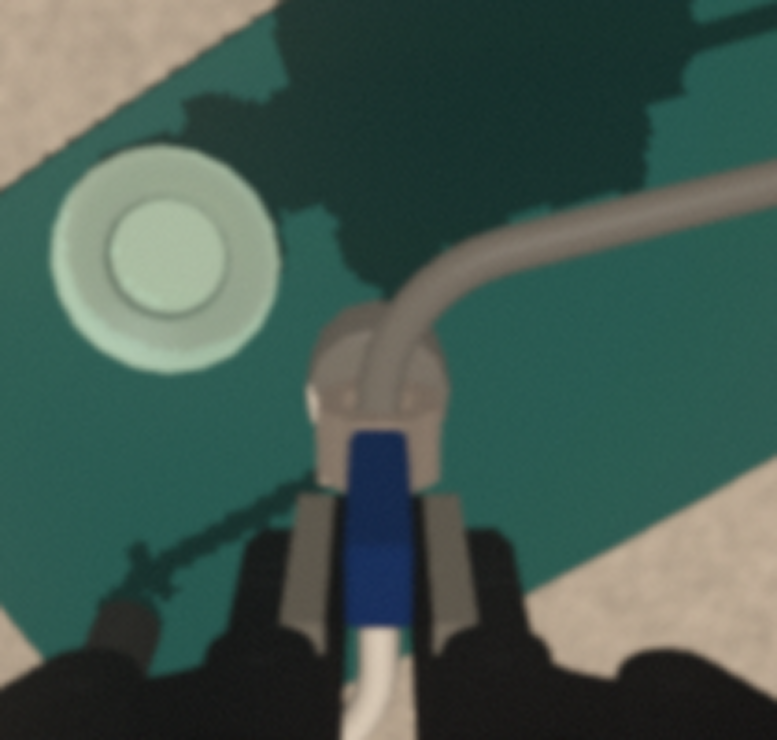

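Centred again (rod and ring both at ~379). Into bend 2.

```bash
python3 -m handwheel '[{"linear":[-0.25,0.07,0],"angular":[0,0,0],"grip":0},{"linear":[-0.24,0.08,0],"angular":[0,0,-1.2],"grip":0},{"linear":[-0.24,0.08,0],"angular":[0,0,-2.8],"grip":0},{"linear":[-0.23,0.10,0],"angular":[0,0,-4.2],"grip":0},{"linear":[-0.22,0.12,0],"angular":[0,0,-4.8],"grip":0},{"linear":[0,0,0],"angular":[0,0,0],"grip":0},{"linear":[0,0,0],"angular":[0,0,0],"grip":0},{"linear":[0,0,0],"angular":[0,0,0],"grip":0},{"linear":[0,0,0],"angular":[0,0,0],"grip":0},{"linear":[0,0,0],"angular":[0,0,0],"grip":0}]' 20
python3 -c "
from plan import *
plan(2.5,160,(0.4,1.2))
snap(robot,'wrist','w9',(150,100,360,300),3.7)"
```

```text
clock: 13.2
ee_pos: [574.7, -16.9, 160.1]
tcp_rot: [0.426, 1.531, -0.436]
contact_force: [-0.7, 0.8, -0.8]
opening: 9.5
pos [574.7 -16.9 160.1] yaw(jaw) 58.5 toolx [-0.005 -0.005 -1.   ] F [-0.71  0.84 -0.82] M [0.03 0.   0.03] open 9.5 t 13.2
S 173.3 lateral(left+) 0.36 yawerr 1.51 z 160.1 S_end 346.5
F along 1.1 left -0.3 up -0.8
[-0.18,0.17,-0.00] yaw -6.3
[-0.19,0.16,-0.00] yaw -4.8
[-0.18,0.18,-0.00] yaw -4.8
[-0.16,0.19,0.00] yaw -4.8
[-0.15,0.20,0.00] yaw -4.8
[-0.13,0.21,0.00] yaw -4.8
[-0.11,0.22,0.00] yaw -4.8
[-0.09,0.23,0.00] yaw -4.8
[-0.07,0.24,0.00] yaw -4.8
[-0.05,0.24,0.00] yaw -4.8
```

View pics/w9.png

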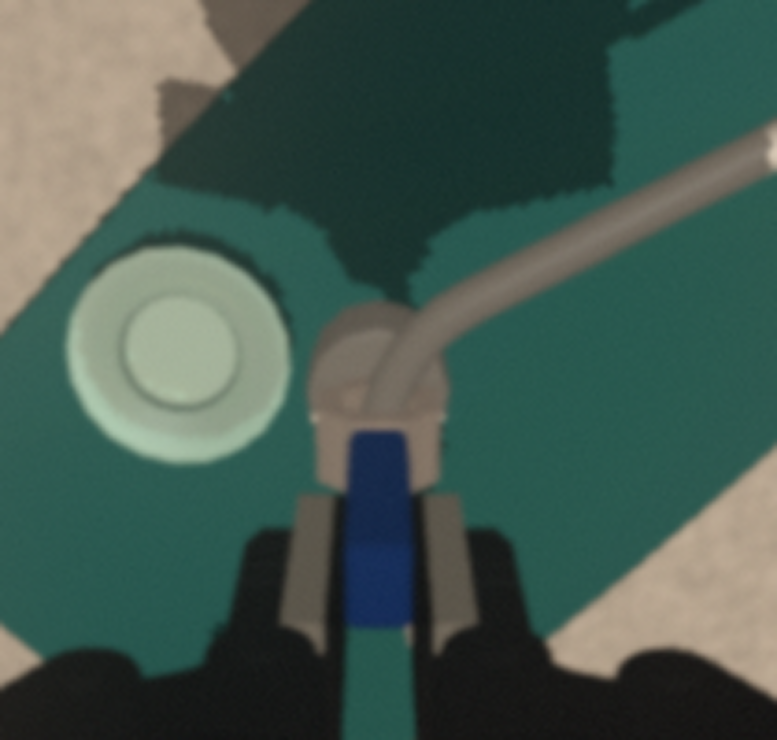

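Inside bend 2 and near-centred: rod ~384, ring 379, about what the curvature gives. Continue.

```bash
python3 -m handwheel '[{"linear":[-0.18,0.18,0],"angular":[0,0,-5.8],"grip":0},{"linear":[-0.19,0.16,0],"angular":[0,0,-4.8],"grip":0},{"linear":[-0.18,0.18,0],"angular":[0,0,-4.8],"grip":0},{"linear":[-0.16,0.19,0],"angular":[0,0,-4.8],"grip":0},{"linear":[-0.15,0.20,0],"angular":[0,0,-4.8],"grip":0},{"linear":[0,0,0],"angular":[0,0,0],"grip":0},{"linear":[0,0,0],"angular":[0,0,0],"grip":0},{"linear":[0,0,0],"angular":[0,0,0],"grip":0},{"linear":[0,0,0],"angular":[0,0,0],"grip":0},{"linear":[0,0,0],"angular":[0,0,0],"grip":0}]' 20
python3 -c "
from plan import *
plan(2.5,160,(0.4,1.2))
snap(robot,'wrist','w10',(150,100,360,300),3.7)"
```

```text
clock: 14.5
ee_pos: [566.2, -7.9, 160.0]
tcp_rot: [0.771, 1.433, -0.78]
contact_force: [0.2, -0.3, -2.2]
opening: 9.4
pos [566.2  -7.9 160. ] yaw(jaw) 33.0 toolx [-0.007 -0.003 -1.   ] F [ 0.18 -0.26 -2.22] M [-0.01 -0.03  0.01] open 9.4 t 14.5
S 185.8 lateral(left+) 0.01 yawerr 0.02 z 160.0 S_end 346.5
F along -0.3 left -0.0 up -2.2
[-0.13,0.22,-0.00] yaw -4.8
[-0.11,0.22,-0.00] yaw -4.8
[-0.09,0.23,-0.00] yaw -4.8
[-0.07,0.24,0.00] yaw -4.8
[-0.05,0.24,0.00] yaw -4.8
[-0.03,0.25,0.00] yaw -4.8
[-0.01,0.25,0.00] yaw -3.9
[0.00,0.25,0.00] yaw -2.4
[0.01,0.25,0.00] yaw -0.9
[0.01,0.25,0.00] yaw -0.0
```

View pics/w10.png

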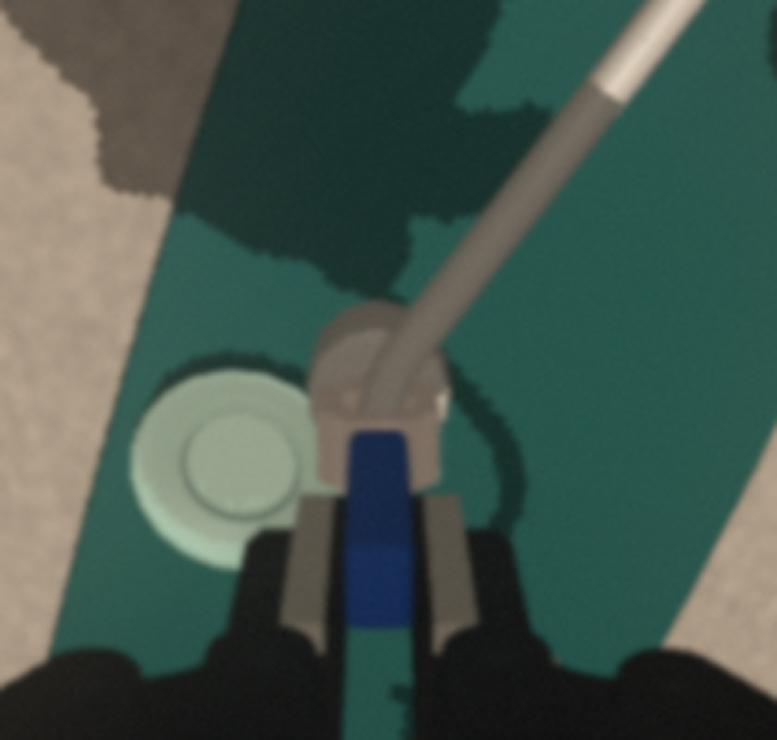

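The ring is well centred (rod ~380 at its face) and side forces are about zero. Finish bend 2.

```bash
python3 -m handwheel '[{"linear":[-0.13,0.22,0],"angular":[0,0,-4.8],"grip":0},{"linear":[-0.11,0.22,0],"angular":[0,0,-4.8],"grip":0},{"linear":[-0.09,0.23,0],"angular":[0,0,-4.8],"grip":0},{"linear":[-0.07,0.24,0],"angular":[0,0,-4.8],"grip":0},{"linear":[-0.05,0.24,0],"angular":[0,0,-4.8],"grip":0},{"linear":[-0.03,0.25,0],"angular":[0,0,-4.5],"grip":0},{"linear":[0,0,0],"angular":[0,0,0],"grip":0},{"linear":[0,0,0],"angular":[0,0,0],"grip":0},{"linear":[0,0,0],"angular":[0,0,0],"grip":0},{"linear":[0,0,0],"angular":[0,0,0],"grip":0}]' 20
python3 -c "
from plan import *
plan(3,160,(0.4,1.2))
snap(robot,'wrist','w11',None,1.5)"
```

```text
clock: 15.8
ee_pos: [561.4, 6.1, 160.0]
tcp_rot: [1.156, 1.246, -1.164]
contact_force: [0.4, -0.5, -1.3]
opening: 9.1
pos [561.4   6.1 160. ] yaw(jaw) 3.9 toolx [-0.007  0.001 -1.   ] F [ 0.4  -0.52 -1.31] M [-0.02 -0.04 -0.03] open 9.1 t 15.8
S 200.8 lateral(left+) 0.06 yawerr -0.62 z 160.0 S_end 346.5
F along -0.6 left -0.4 up -1.3
[-0.00,0.30,-0.00] yaw -3.9
[0.01,0.30,-0.00] yaw -2.4
[0.01,0.30,-0.00] yaw -0.4
[0.01,0.30,0.00] yaw 0.0
[0.01,0.30,0.00] yaw 0.0
[0.01,0.30,0.00] yaw 0.0
[0.01,0.30,0.00] yaw 0.0
[0.01,0.30,0.00] yaw 0.0
[0.01,0.30,0.00] yaw 0.0
[0.01,0.30,0.00] yaw 0.0
```

View pics/w11.png

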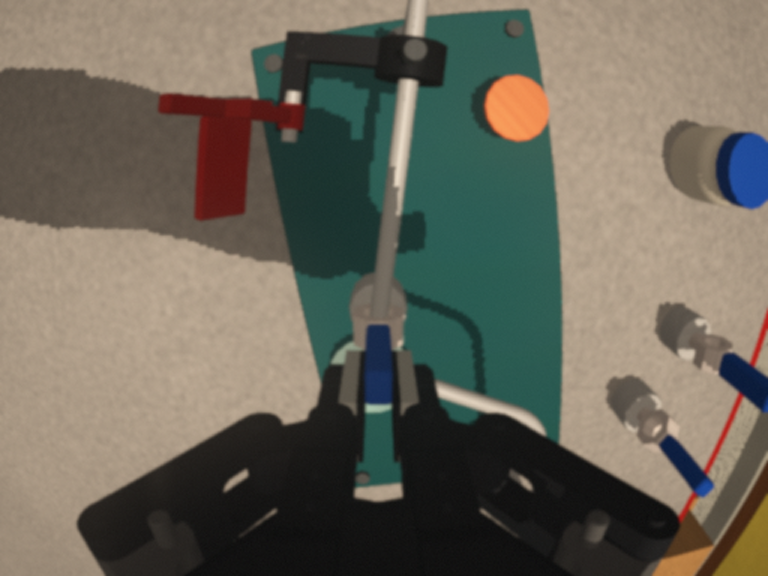

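Bend 2 is done. The black clamp's face is at wrist ~(273,55) native. The open keeper and its thumb-plate are at left, ~(150,100). Before passing the keeper I'll check how wide the gripper linkage is against it, from the fixed cameras.

Run:
```python
from look import *
st()
snap(robot,"side","d11",(200,60,380,260),3); snap(robot,"scene","s11",(160,60,340,260),3)
im,c=load("w11")
for z in (106,120,134): print(z,onz(c,273,53,z).round(1),onz(c,273,56,z).round(1))
```

```text
pos [561.4   6.1 160. ] yaw(jaw) 3.9 toolx [-0.007  0.001 -1.   ] F [ 0.31  0.53 -1.73] M [ 0.02 -0.05  0.  ] open 9.4 t 15.85
106 [567.6 114.5 106. ] [567.7 112.5 106. ]
120 [566.9 112.4 120. ] [567.  110.5 120. ]
134 [566.2 110.2 134. ] [566.3 108.4 134. ]
```

View pics/d11.png

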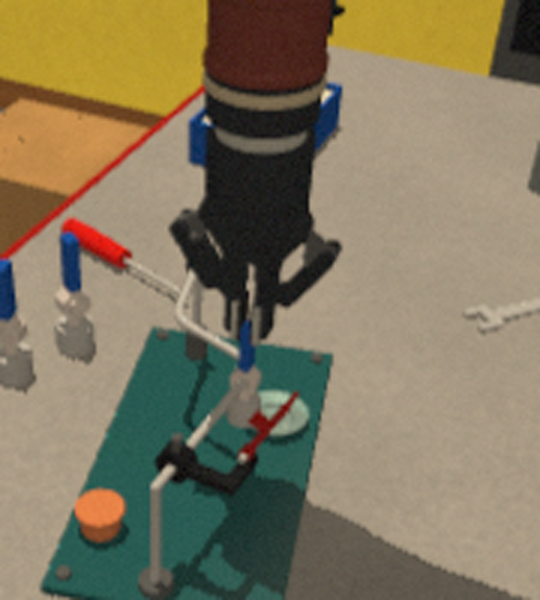

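View pics/s11.png

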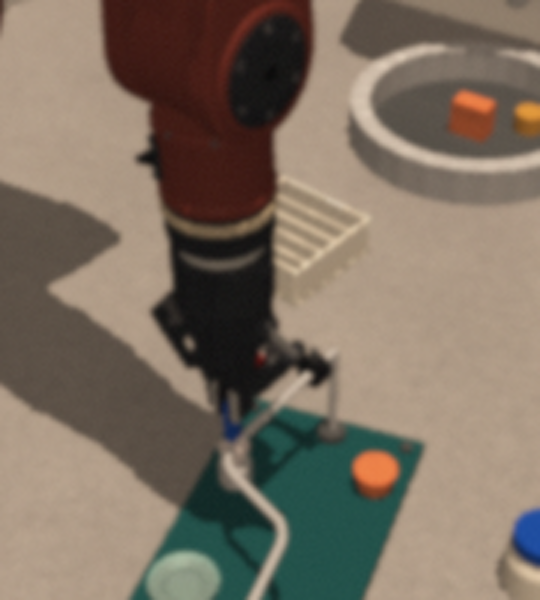

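Run:
```python
from look import *
s,R=st(); _,c=load("d11"); p=s["ee_pos"]
for dn in (0,12):
  for x,y in ((330,238),(340,248),(335,258),(325,268),(310,282),(290,302),(272,335)):
    o,d=ray(c,200+x/3,60+y/3); n=R[:,2]; n=n*np.sign(n[1]); q=p+n*dn; t=((q-o)@n)/(d@n); P=o+d*t
    print(dn,(x,y),"left lateral %.0f z %.0f"%((p-P)@R[:,1],P[2]))
# keeper tip in both views now (side: 295,395 tip; base 245,455)
_,c2=load("w11")
for nm,a,b in (("tip",(295,396),(162,104)),("pivot-ish",(246,456),(292,112))):
    print(nm,tri([ray(c,200+a[0]/3,60+a[1]/3),ray(c2,b[0]/1.5,b[1]/1.5)]))
for nm,b,z in (("plate near-left",(198,216),0),("plate near-right",(244,212),0)):
    for z in (150,160,168): print(nm,z,onz(c2,b[0]/1.5,b[1]/1.5,z).round(0))
```

```text
pos [561.4   6.2 160.1] yaw(jaw) 3.9 toolx [-0.007  0.001 -1.   ] F [-1.25 -0.06 -1.73] M [ 0.01 -0.05 -0.02] open 9.5 t 15.95
0 (330, 238) left lateral 57 z 264
0 (340, 248) left lateral 65 z 258
0 (335, 258) left lateral 63 z 249
0 (325, 268) left lateral 56 z 239
0 (310, 282) left lateral 46 z 224
0 (290, 302) left lateral 33 z 202
0 (272, 335) left lateral 21 z 168
12 (330, 238) left lateral 60 z 272
12 (340, 248) left lateral 68 z 266
12 (335, 258) left lateral 65 z 257
12 (325, 268) left lateral 59 z 247
12 (310, 282) left lateral 49 z 232
12 (290, 302) left lateral 36 z 211
12 (272, 335) left lateral 24 z 177
tip (array([492.47942463,  92.76804406, 187.57628557]), [3.991536603500759, 3.9915366035007485])
pivot-ish (array([520.46455203,  96.03311174, 122.84674706]), [0.32231383469883423, 0.32231383469875297])
plate near-left 150 [492.  57. 150.]
plate near-left 160 [496.  58. 160.]
plate near-left 168 [500.  60. 168.]
plate near-right 150 [510.  59. 150.]
plate near-right 160 [513.  60. 160.]
plate near-right 168 [516.  62. 168.]
```

The linkage elbows sit at z≈250 and stay within 35 mm sideways below z=200. The keeper tip is at 75 mm sideways, z≈187, so there is clearance. The clamp face is near y≈112, so home is TCP y≈105. Along leg 3.

```bash
python3 -m handwheel '[{"linear":[0,0.30,0],"angular":[0,0,-3.5],"grip":0},{"linear":[0.01,0.30,0],"angular":[0,0,-2.4],"grip":0},{"linear":[0.01,0.30,0],"angular":[0,0,-0.6],"grip":0},{"linear":[0.01,0.30,0],"angular":[0,0,0],"grip":0},{"linear":[0.01,0.30,0],"angular":[0,0,0],"grip":0},{"linear":[0.01,0.30,0],"angular":[0,0,0],"grip":0},{"linear":[0.01,0.30,0],"angular":[0,0,0],"grip":0},{"linear":[0.01,0.30,0],"angular":[0,0,0],"grip":0},{"linear":[0.01,0.30,0],"angular":[0,0,0],"grip":0},{"linear":[0,0,0],"angular":[0,0,0],"grip":0}]' 20
python3 -c "
from plan import *
plan(3,160,(0.4,1.2),n=4)
snap(robot,'wrist','w12',(150,0,360,300),2)"
```

```text
clock: 17.2
ee_pos: [562.2, 34.7, 160.0]
tcp_rot: [1.241, 1.193, -1.248]
contact_force: [-0.2, -0.7, -1.3]
opening: 9.1
pos [562.2  34.7 160. ] yaw(jaw) -2.7 toolx [-0.007  0.002 -1.   ] F [-0.16 -0.68 -1.25] M [-0.03 -0.01 -0.01] open 9.1 t 17.2
S 229.2 lateral(left+) 0.28 yawerr 0.13 z 160.0 S_end 346.5
F along -0.7 left 0.1 up -1.3
[0.04,0.29,-0.00] yaw -0.1
[0.01,0.30,-0.00] yaw 0.0
[0.01,0.30,-0.00] yaw 0.0
[0.01,0.30,0.00] yaw 0.0
```

View pics/w12.png

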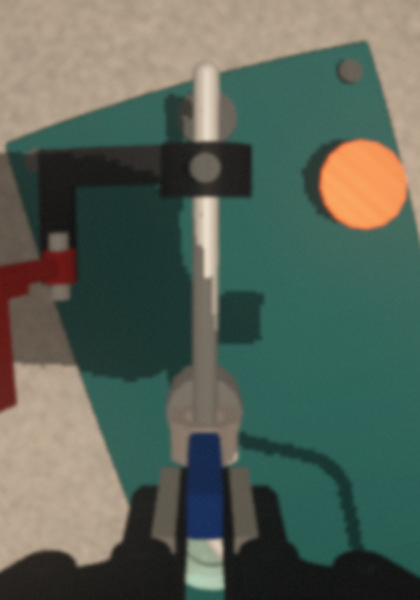

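Centred on leg 3: rod at crop column 204–206, ring 205, clamp face at row 196. Continue.

```bash
python3 -m handwheel '[{"linear":[0.03,0.35,0],"angular":[0,0,0],"grip":0},{"linear":[0.02,0.35,0],"angular":[0,0,0],"grip":0},{"linear":[0.02,0.35,0],"angular":[0,0,0],"grip":0},{"linear":[0.02,0.35,0],"angular":[0,0,0],"grip":0},{"linear":[0.02,0.35,0],"angular":[0,0,0],"grip":0},{"linear":[0.02,0.35,0],"angular":[0,0,0],"grip":0},{"linear":[0.02,0.35,0],"angular":[0,0,0],"grip":0},{"linear":[0.02,0.35,0],"angular":[0,0,0],"grip":0},{"linear":[0.02,0.35,0],"angular":[0,0,0],"grip":0},{"linear":[0,0,0],"angular":[0,0,0],"grip":0}]' 20
python3 -c "
from plan import *
plan(3,160,(0.4,1.2),n=4)
snap(robot,'wrist','w13',(150,0,360,300),2)
_,c=load('w12')
for z in (106,120,134): print(z,onz(c,253,98,z).round(1))
"
```

```text
clock: 18.5
ee_pos: [564.3, 68.3, 160.0]
tcp_rot: [1.241, 1.193, -1.248]
contact_force: [0.2, -0.4, -1.1]
opening: 9.3
pos [564.3  68.3 160. ] yaw(jaw) -2.7 toolx [-0.007  0.002 -1.   ] F [ 0.2  -0.4  -1.08] M [-0.04  0.03  0.01] open 9.3 t 18.5
S 263.0 lateral(left+) -0.1 yawerr 0.12 z 160.0 S_end 346.5
F along -0.4 left -0.2 up -1.1
[0.00,0.29,-0.00] yaw -0.1
[0.01,0.30,-0.00] yaw 0.0
[0.01,0.30,-0.00] yaw 0.0
[0.01,0.30,0.00] yaw 0.0
106 [566.6 112.1 106. ]
120 [566.6 112.1 120. ]
134 [566.7 112.1 134. ]
```

View pics/w13.png

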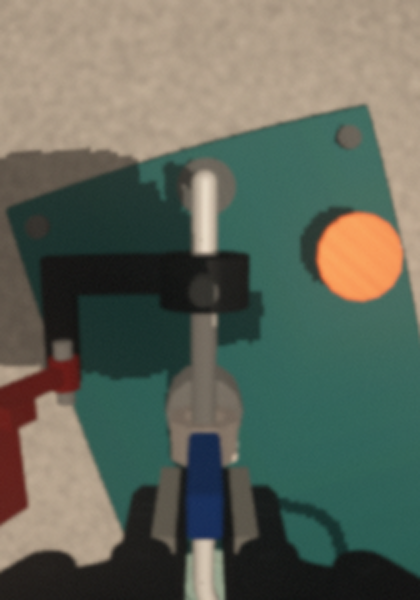

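Still centred (rod 204, ring 204). The clamp face is at y=112.1, seen from almost directly above it, so home is TCP y≈105. Advance to y≈97, then feel.

```bash
python3 -m handwheel '[{"linear":[0.01,0.35,0],"angular":[0,0,0],"grip":0},{"linear":[0.01,0.35,0],"angular":[0,0,0],"grip":0},{"linear":[0.02,0.35,0],"angular":[0,0,0],"grip":0},{"linear":[0.01,0.35,0],"angular":[0,0,0],"grip":0},{"linear":[0.02,0.35,0],"angular":[0,0,0],"grip":0},{"linear":[0.01,0.35,0],"angular":[0,0,0],"grip":0},{"linear":[0.02,0.3,0],"angular":[0,0,0],"grip":0},{"linear":[0,0.2,0],"angular":[0,0,0],"grip":0},{"linear":[0,0,0],"angular":[0,0,0],"grip":0},{"linear":[0,0,0],"angular":[0,0,0],"grip":0}]' 20
python3 -c "
from plan import *
plan(1,160,(0.4,1.2),n=2)
snap(robot,'wrist','w14',(150,0,360,300),2)
"
```

```text
clock: 19.8
ee_pos: [565.3, 96.0, 160.0]
tcp_rot: [1.241, 1.193, -1.248]
contact_force: [-0.1, -0.1, -1.8]
opening: 9.9
pos [565.3  96.  160. ] yaw(jaw) -2.7 toolx [-0.007  0.001 -1.   ] F [-0.06 -0.08 -1.8 ] M [-0.02 -0.03  0.03] open 9.9 t 19.8
S 290.7 lateral(left+) 0.22 yawerr 0.11 z 160.0 S_end 346.5
F along -0.1 left 0.1 up -1.8
[0.03,0.10,0.00] yaw -0.1
[0.00,0.10,0.00] yaw 0.0
```

View pics/w14.png

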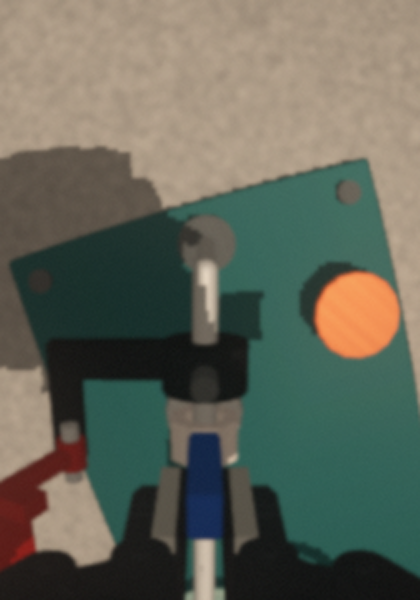

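About 9 mm remain. Creep.

```bash
python3 -m handwheel '[{"linear":[0.01,0.12,0],"angular":[0,0,0],"grip":0},{"linear":[0.01,0.12,0],"angular":[0,0,0],"grip":0},{"linear":[0,0.12,0],"angular":[0,0,0],"grip":0},{"linear":[0,0.1,0],"angular":[0,0,0],"grip":0},{"linear":[0,0.08,0],"angular":[0,0,0],"grip":0},{"linear":[0,0,0],"angular":[0,0,0],"grip":0},{"linear":[0,0,0],"angular":[0,0,0],"grip":0},{"linear":[0,0,0],"angular":[0,0,0],"grip":0},{"linear":[0,0,0],"angular":[0,0,0],"grip":0},{"linear":[0,0,0],"angular":[0,0,0],"grip":0}]' 20
python3 -c "
from plan import *
plan(1,160,(0.4,1.2),n=1)
snap(robot,'wrist','w15',(200,120,320,270),4)
"
```

```text
clock: 21.1
ee_pos: [565.5, 101.5, 160.0]
tcp_rot: [1.242, 1.193, -1.249]
contact_force: [1.1, -1.7, -1.2]
opening: 9.2
pos [565.5 101.5 160. ] yaw(jaw) -2.7 toolx [-0.007  0.001 -1.   ] F [ 1.05 -1.69 -1.18] M [-0.02 -0.02 -0.02] open 9.2 t 21.1
S 296.2 lateral(left+) 0.23 yawerr 0.09 z 160.0 S_end 346.5
F along -1.6 left -1.1 up -1.2
[0.03,0.09,-0.00] yaw -0.1
```

View pics/w15.png

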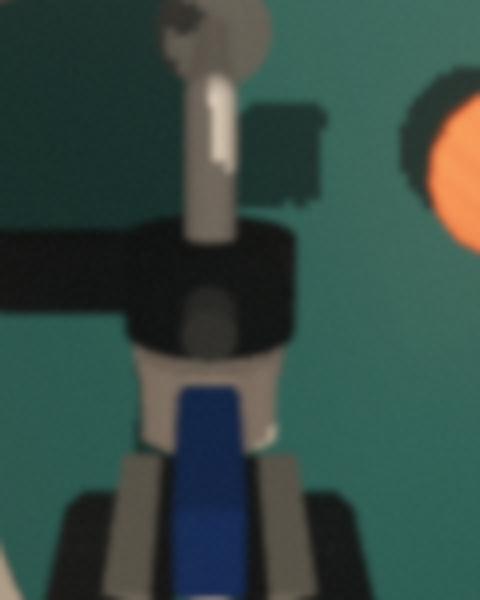

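```bash
python3 -m handwheel '[{"linear":[0,0.06,0],"angular":[0,0,0],"grip":0},{"linear":[0,0.06,0],"angular":[0,0,0],"grip":0},{"linear":[0,0.06,0],"angular":[0,0,0],"grip":0},{"linear":[0,0.06,0],"angular":[0,0,0],"grip":0},{"linear":[0,0,0],"angular":[0,0,0],"grip":0},{"linear":[0,0,0],"angular":[0,0,0],"grip":0},{"linear":[0,0,0],"angular":[0,0,0],"grip":0},{"linear":[0,0,0],"angular":[0,0,0],"grip":0},{"linear":[0,0,0],"angular":[0,0,0],"grip":0},{"linear":[0,0,0],"angular":[0,0,0],"grip":0}]' 20
python3 -c "
from plan import *
plan(1,160,(0.4,1.2),n=1)
snap(robot,'wrist','w16',(200,120,320,270),4)
"
```

```text
clock: 22.4
ee_pos: [565.5, 104.1, 160.0]
tcp_rot: [1.242, 1.193, -1.249]
contact_force: [-0.5, 0.1, -1.5]
opening: 9.5
pos [565.5 104.1 160. ] yaw(jaw) -2.7 toolx [-0.007  0.001 -1.   ] F [-0.51  0.06 -1.52] M [-0.02 -0.01  0.06] open 9.5 t 22.4
S 298.7 lateral(left+) 0.35 yawerr 0.09 z 160.0 S_end 346.5
F along 0.0 left 0.5 up -1.5
[0.04,0.09,-0.00] yaw -0.1
```

View pics/w16.png

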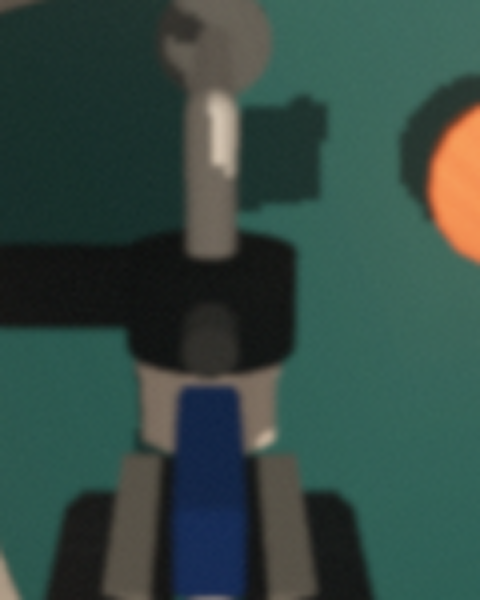

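No contact yet. Continue in 0.5 mm rows.

```bash
python3 -m handwheel '[{"linear":[0,0.05,0],"angular":[0,0,0],"grip":0},{"linear":[0,0.05,0],"angular":[0,0,0],"grip":0},{"linear":[0,0.05,0],"angular":[0,0,0],"grip":0},{"linear":[0,0.0,0],"angular":[0,0,0],"grip":0},{"linear":[0,0,0],"angular":[0,0,0],"grip":0},{"linear":[0,0,0],"angular":[0,0,0],"grip":0},{"linear":[0,0,0],"angular":[0,0,0],"grip":0},{"linear":[0,0,0],"angular":[0,0,0],"grip":0},{"linear":[0,0,0],"angular":[0,0,0],"grip":0},{"linear":[0,0,0],"angular":[0,0,0],"grip":0}]' 20
python3 -c "
from plan import *
plan(1,160,(0.4,1.2),n=1)
snap(robot,'wrist','w17',(200,120,320,270),4)
"
```

```text
clock: 23.7
ee_pos: [565.5, 105.7, 160.0]
tcp_rot: [1.242, 1.193, -1.249]
contact_force: [-0.1, 0.4, -1.4]
opening: 9.6
pos [565.5 105.7 160. ] yaw(jaw) -2.7 toolx [-0.007  0.001 -1.   ] F [-0.12  0.41 -1.35] M [ 0.03  0.03 -0.01] open 9.6 t 23.7
S 300.5 lateral(left+) 0.45 yawerr 0.09 z 160.0 S_end 346.5
F along 0.4 left 0.1 up -1.4
[0.05,0.10,0.00] yaw -0.1
```

View pics/w17.png

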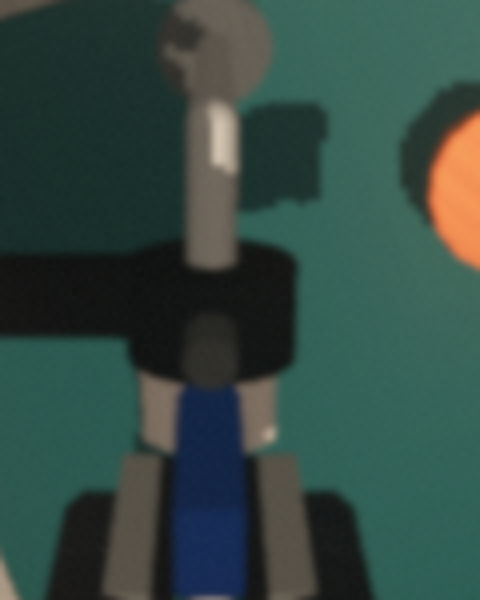

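```bash
python3 -m handwheel '[{"linear":[0.02,0.05,0],"angular":[0,0,0],"grip":0},{"linear":[0.01,0.05,0],"angular":[0,0,0],"grip":0},{"linear":[0,0.04,0],"angular":[0,0,0],"grip":0},{"linear":[0,0.0,0],"angular":[0,0,0],"grip":0},{"linear":[0,0,0],"angular":[0,0,0],"grip":0},{"linear":[0,0,0],"angular":[0,0,0],"grip":0},{"linear":[0,0,0],"angular":[0,0,0],"grip":0},{"linear":[0,0,0],"angular":[0,0,0],"grip":0},{"linear":[0,0,0],"angular":[0,0,0],"grip":0},{"linear":[0,0,0],"angular":[0,0,0],"grip":0}]' 20
python3 -c "
from plan import *
plan(1,160,(0.4,1.2),n=1)
snap(robot,'wrist','w18',(200,120,320,270),4)
"
```

```text
clock: 25.0
ee_pos: [565.7, 106.2, 160.0]
tcp_rot: [1.24, 1.191, -1.25]
contact_force: [-0.7, -2.0, -1.1]
opening: 9.3
pos [565.7 106.2 160. ] yaw(jaw) -2.7 toolx [-0.007 -0.    -1.   ] F [-0.71 -1.95 -1.12] M [-0.47  0.09 -0.03] open 9.3 t 25.0
S 301.0 lateral(left+) 0.33 yawerr 0.06 z 160.0 S_end 346.5
F along -2.0 left 0.6 up -1.1
[0.04,0.10,-0.00] yaw -0.1
```

View pics/w18.png

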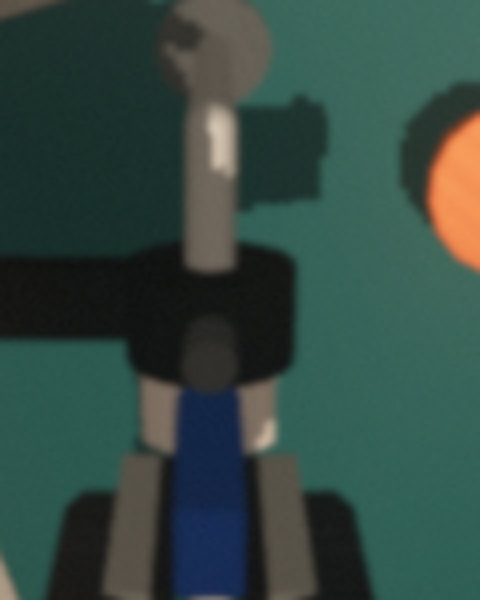

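Contact: only 0.5 of 1.4 mm was made, with −2 N along the rod and a moment change. The collar is against the clamp. Now lower it to rest on the rod (2.3 mm) before releasing.

```bash
python3 -m handwheel '[{"linear":[0,0.03,-0.04],"angular":[0,0,0],"grip":0},{"linear":[0,0.02,-0.05],"angular":[0,0,0],"grip":0},{"linear":[0,0.02,-0.05],"angular":[0,0,0],"grip":0},{"linear":[0,0.0,-0.04],"angular":[0,0,0],"grip":0},{"linear":[0,0,0],"angular":[0,0,0],"grip":0},{"linear":[0,0,0],"angular":[0,0,0],"grip":0},{"linear":[0,0,0],"angular":[0,0,0],"grip":0},{"linear":[0,0,0],"angular":[0,0,0],"grip":0},{"linear":[0,0,0],"angular":[0,0,0],"grip":0},{"linear":[0,0,0],"angular":[0,0,0],"grip":0}]' 20
python3 -c "
from plan import *
plan(1,160,(0.4,1.2),n=1)
"
```

```text
clock: 26.3
ee_pos: [566.1, 106.4, 158.6]
tcp_rot: [1.24, 1.189, -1.25]
contact_force: [-1.1, -4.1, 0.6]
opening: 9.2
pos [566.1 106.4 158.6] yaw(jaw) -2.8 toolx [-0.006 -0.002 -1.   ] F [-1.07 -4.15  0.55] M [-0.75  0.1   0.03] open 9.2 t 26.3
S 301.2 lateral(left+) -0.06 yawerr 0.04 z 158.6 S_end 346.5
F along -4.2 left 0.9 up 0.6
[-0.00,0.11,0.05] yaw -0.0
```

Resting on the rod, pressed home with about 4 N. Release with a small opening.

```bash
python3 -m handwheel '[{"linear":[0,0,0],"angular":[0,0,0],"grip":0.12},{"linear":[0,0,0],"angular":[0,0,0],"grip":0.15},{"linear":[0,0,0],"angular":[0,0,0],"grip":0.25},{"linear":[0,0,0],"angular":[0,0,0],"grip":0.32},{"linear":[0,0,0],"angular":[0,0,0],"grip":0.32},{"linear":[0,0,0],"angular":[0,0,0],"grip":0.32},{"linear":[0,0,0],"angular":[0,0,0],"grip":0.32},{"linear":[0,0,0],"angular":[0,0,0],"grip":0.32},{"linear":[0,0,0],"angular":[0,0,0],"grip":0.32},{"linear":[0,0,0],"angular":[0,0,0],"grip":0.32}]' 20
python3 -c "
from look import *
st()
snap(robot,'wrist','w19',(150,100,360,300),3.7)
snap(robot,'side','d19',(180,110,330,280),3.5)
"
```

```text
clock: 27.55
ee_pos: [566.3, 108.0, 158.6]
tcp_rot: [1.242, 1.192, -1.248]
contact_force: [-0.2, 0.9, -0.0]
opening: 27.2
pos [566.3 108.  158.6] yaw(jaw) -2.7 toolx [-0.006  0.001 -1.   ] F [-0.23  0.86 -0.05] M [-0.03 -0.02  0.09] open 27.2 t 27.55
```

View pics/w19.png

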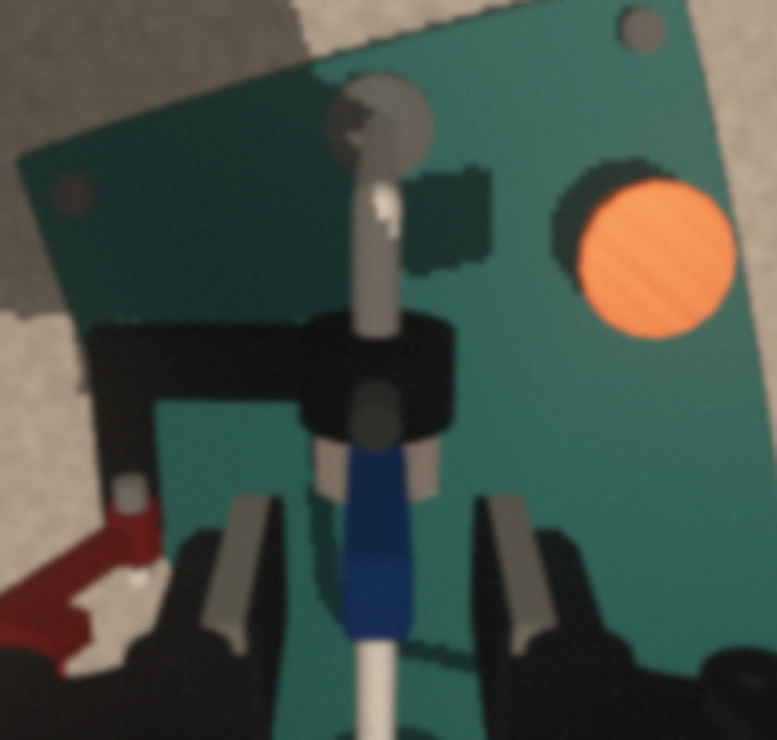

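View pics/d19.png

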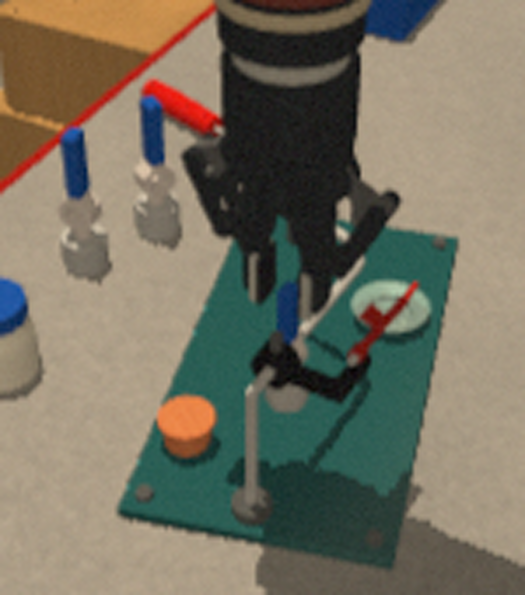

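Run:
```python
from look import *
im,c=load("w19")
for y,z in ((555,174),(640,174)): print(onz(c,150+377/3.7,100+y/3.7,z).round(1))
# face of clamp top edge
for z in (128,134): print("clamp lower edge",onz(c,150+330/3.7,100+440/3.7,z).round(1))
```

```text
[567.2 113.7 174. ]
[566.5 100.1 174. ]
clamp lower edge [558.6 110.8 128. ]
clamp lower edge [559.1 113.4 134. ]
```

The tab front measures y≈113.7 against the clamp face at ≈112–113.4, so the collar is home within measurement error. It hangs upright and free. Lift off straight up, then back up along the rod and shut the fingers.

```bash
python3 -m handwheel '[{"linear":[0,0,0.4],"angular":[0,0,0],"grip":0.32},{"linear":[0,0,1.1],"angular":[0,0,0],"grip":0.32},{"linear":[0,0,1.2],"angular":[0,0,0],"grip":0.32},{"linear":[0,0,1.2],"angular":[0,0,0],"grip":0.32},{"linear":[0,0,1.2],"angular":[0,0,0],"grip":0.32},{"linear":[0,0,0.6],"angular":[0,0,0],"grip":0.32},{"linear":[-0.1,-1,0],"angular":[0,0,0],"grip":0.2},{"linear":[-0.1,-1,0],"angular":[0,0,0],"grip":0},{"linear":[0,-1,0],"angular":[0,0,0],"grip":0},{"linear":[0,-1,0],"angular":[0,0,0],"grip":0}]' 20
python3 -c "
from look import *
st()
snap(robot,'wrist','w20',None,1.5)
snap(robot,'side','d20',(180,110,330,280),3.5)
"
```

```text
clock: 28.9
ee_pos: [564.1, 65.3, 220.0]
tcp_rot: [1.242, 1.191, -1.247]
contact_force: [-0.2, -0.0, 0.3]
opening: -0.2
pos [564.1  65.3 220. ] yaw(jaw) -2.7 toolx [-0.005  0.001 -1.   ] F [-0.24 -0.01  0.33] M [-0.   -0.02 -0.02] open -0.2 t 28.9
```

View pics/w20.png

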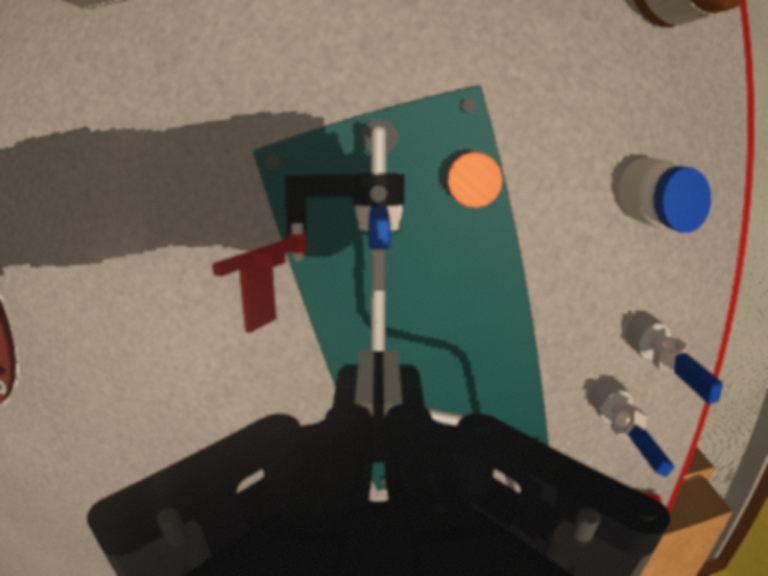

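View pics/d20.png

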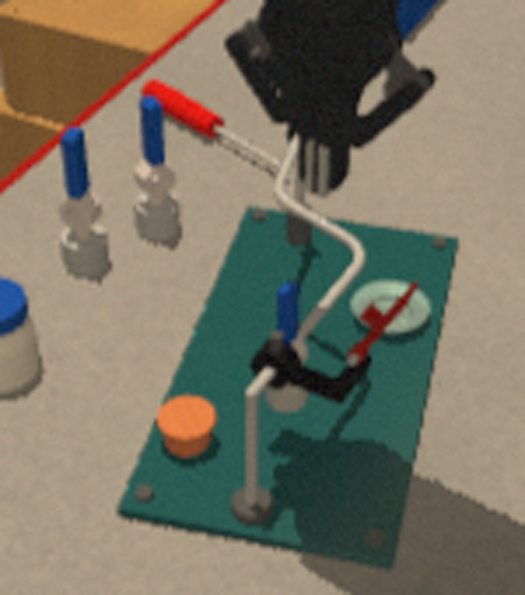

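Fingers are shut (opening −0.2), clear above the rod. The collar sits at the clamp (378,220). The keeper is still open, with its arm from (303,243) to (215,270) and its thumb-plate at ~(258,300). Check my keeper model by projecting it.

```bash
cat > keep.py <<'E'
import numpy as np
a=np.array([np.cos(np.radians(87.2)),np.sin(np.radians(87.2)),0]); l=np.array([-a[1],a[0],0]); F=np.array([566.3,112.6,120.])
def K(along,left,z): return F*[1,1,0]+a*along+l*left+np.array([0,0,z])
def Kp(along,r,phi):
    p=np.radians(phi); return K(along,44-r*np.cos(p),128+r*np.sin(p))
def inv(P):
    d=np.array(P)-F; return d@a,d@l,P[2]
E
python3 - <<'E'
from h import *; from keep import *
im,c=load("w20"); 
for nm,P in (("axis",Kp(-20,0,120)),("tip",Kp(-20,62,120)),("p r23 -57",Kp(-57,23,120)),("p r45 -57",Kp(-57,45,120)),("p r45 -20",Kp(-20,45,120)),("tabtop",K(-7,0,174)),("faceTop",K(0,0,134))): print(nm,P.round(1),(proj(c,P)*1.5).round(0))
im,c=load("d20")
for nm,P in (("axis",Kp(-20,0,120)),("tip",Kp(-20,62,120)),("p r45 -57",Kp(-57,45,120)),("p r23 -57",Kp(-57,23,120))): print(nm,((proj(c,P)-[180,110])*3.5).round(0))
print("start",K(-45,92,174))
E
```

```text
axis [521.4  94.8 128. ] [297. 241.]
tip [490.4  96.3 181.7] [209. 267.]
p r23 -57 [508.1  58.4 147.9] [273. 317.]
p r45 -57 [497.1  58.9 167. ] [244. 331.]
p r45 -20 [498.9  95.9 167. ] [236. 259.]
tabtop [566.  105.6 174. ] [377. 233.]
faceTop [566.3 112.6 134. ] [378. 205.]
axis [356. 349.]
tip [408. 301.]
p r45 -57 [418. 282.]
p r23 -57 [400. 299.]
start [472.21159572  72.14790264 174.        ]
```

The model projects to within about 2 mm of what's seen. Go left past the keeper at height, then down on its outer side.

```bash
python3 -m handwheel '[{"linear":[-1.9,0.1,0],"angular":[0,0,0],"grip":0},{"linear":[-1.9,0.1,0],"angular":[0,0,0],"grip":0},{"linear":[-1.9,0.1,0],"angular":[0,0,0],"grip":0},{"linear":[-1.9,0.1,0],"angular":[0,0,0],"grip":0},{"linear":[-1.6,0.1,0],"angular":[0,0,0],"grip":0},{"linear":[0,0,0],"angular":[0,0,0],"grip":0},{"linear":[0,0,-1.0],"angular":[0,0,0],"grip":0},{"linear":[0,0,-1.1],"angular":[0,0,0],"grip":0},{"linear":[0,0,-1.1],"angular":[0,0,0],"grip":0},{"linear":[0,0,-1.0],"angular":[0,0,0],"grip":0}]' 20
python3 -c "
from look import *
from keep import *
s,R=st(); print('along,left,z',np.round(inv(s['ee_pos']),1))
snap(robot,'wrist','w21',None,1.5)
snap(robot,'side','d21',(180,110,330,280),3.5)
"
```

```text
clock: 30.25
ee_pos: [471.5, 70.0, 174.4]
tcp_rot: [1.245, 1.19, -1.248]
contact_force: [0.7, -0.5, 0.1]
opening: 0.3
pos [471.5  70.  174.4] yaw(jaw) -2.8 toolx [-0.005  0.002 -1.   ] F [ 0.71 -0.49  0.08] M [-0.03  0.04  0.03] open 0.3 t 30.25
along,left,z [-47.2  92.6 174.4]
```

View pics/w21.png

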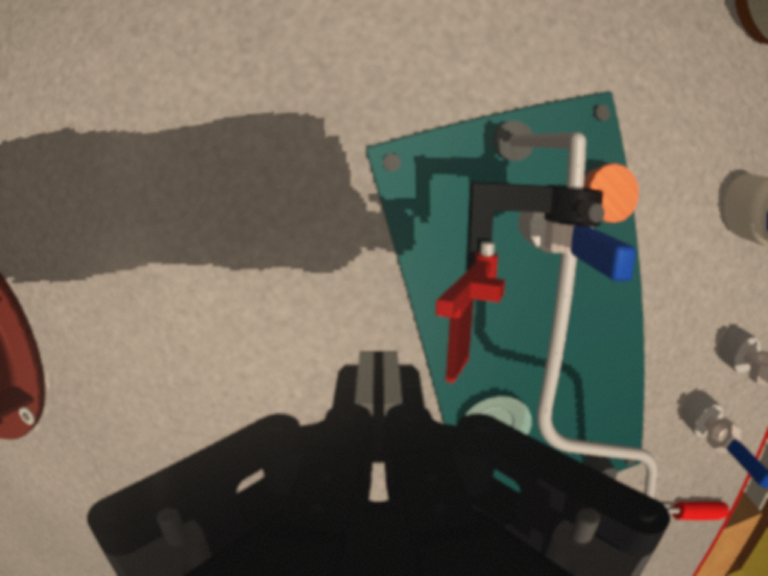

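View pics/d21.png

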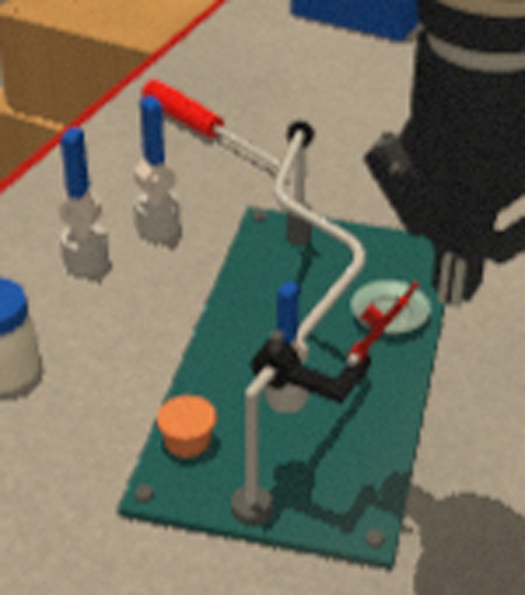

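The fingers are on the outer (left) side of the keeper at its thumb-plate (tips ~(380,360), plate ~(458,345)). Push gently to the right.

```bash
python3 -m handwheel '[{"linear":[0.4,0,0],"angular":[0,0,0],"grip":0},{"linear":[0.4,0,0],"angular":[0,0,0],"grip":0},{"linear":[0.4,0,0],"angular":[0,0,0],"grip":0},{"linear":[0.4,0,0],"angular":[0,0,0],"grip":0},{"linear":[0.4,0,0],"angular":[0,0,0],"grip":0},{"linear":[0.4,0,0],"angular":[0,0,0],"grip":0},{"linear":[0.4,0,0],"angular":[0,0,0],"grip":0},{"linear":[0.4,0,0],"angular":[0,0,0],"grip":0},{"linear":[0.3,0,0],"angular":[0,0,0],"grip":0},{"linear":[0,0,0],"angular":[0,0,0],"grip":0}]' 20
python3 -c "
from look import *
from keep import *
s,R=st(); print('along,left,z',np.round(inv(s['ee_pos']),1))
snap(robot,'wrist','w22',None,1.5)
snap(robot,'side','d22',(180,110,330,280),3.5)
"
```

```text
clock: 31.6
ee_pos: [509.4, 70.0, 175.0]
tcp_rot: [1.245, 1.19, -1.248]
contact_force: [-0.6, -0.3, -0.3]
opening: -0.4
pos [509.4  70.  175. ] yaw(jaw) -2.8 toolx [-0.004  0.002 -1.   ] F [-0.63 -0.3  -0.29] M [ 0.   -0.05 -0.03] open -0.4 t 31.6
along,left,z [-45.4  54.8 175. ]
```

View pics/w22.png

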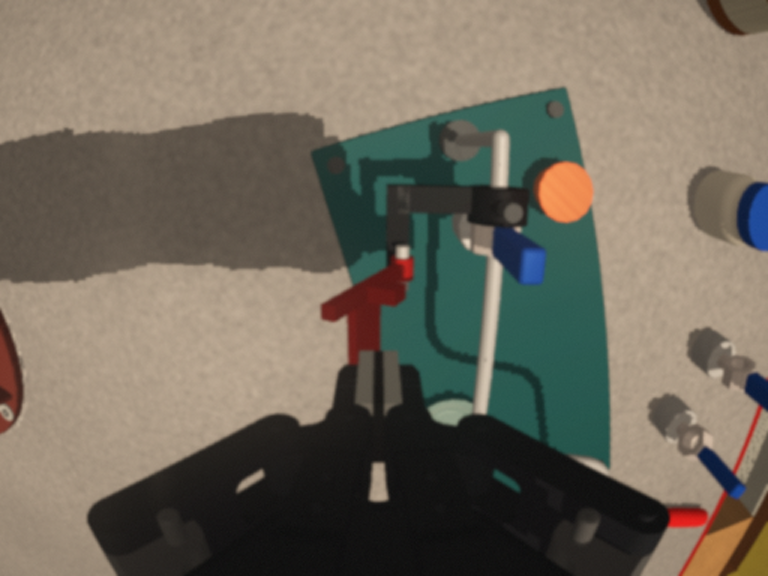

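View pics/d22.png

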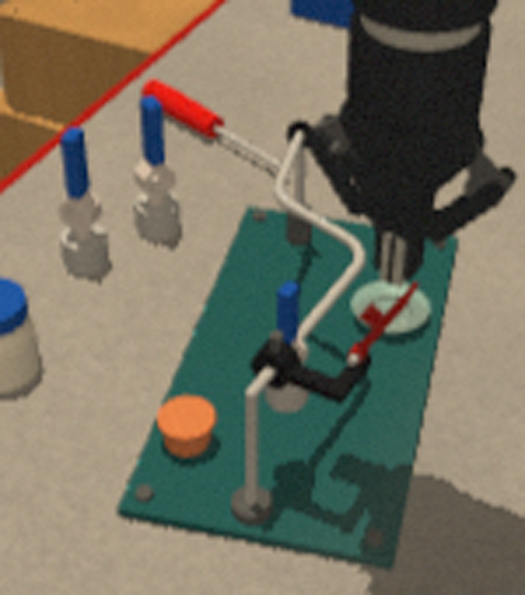

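The keeper did not move and there's no force, so the fingers passed without touching the plate. Triangulate the thumb-plate from the two wrist views.

Run:
```python
from h import *; from keep import *
for n,box in (("w20",(120,140,220,240)),("w21",(270,150,370,270)),("w22",(200,150,300,250))):
    im,c=load(n); x0,y0,x1,y1=box
    cv2.imwrite(f"pics/{n}k.png",cv2.resize(im[y0:y1,x0:x1],None,fx=5,fy=5,interpolation=cv2.INTER_CUBIC))
```

```text
(no output)
```

View pics/w20k.png

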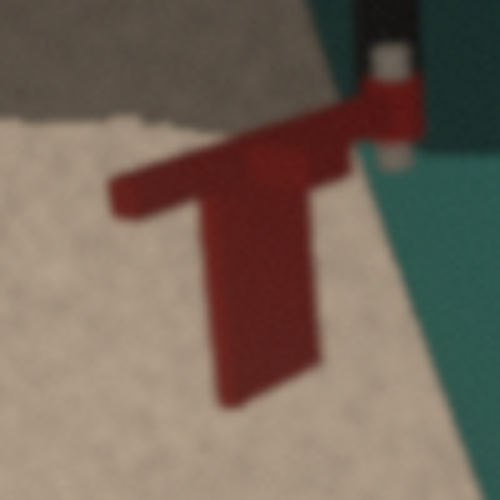

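View pics/w21k.png

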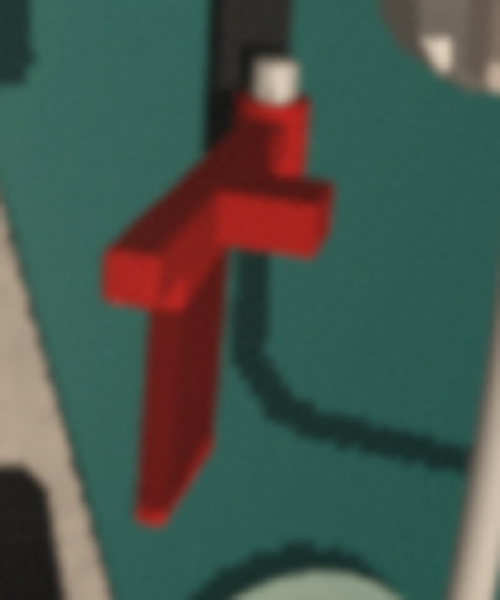

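View pics/w22k.png

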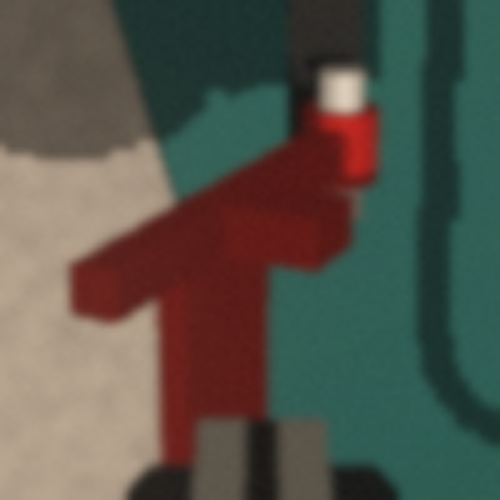

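```bash
python3 - <<'E'
from h import *; from keep import *
_,c0=load("w20");_,c1=load("w21")
for nm,p,q in (("outer end",(165,221),(300,254.6)),("inner end",(184,212.4),(312.6,238)),("armtip",(143.6,179),(296,205)),("axis nub",(120+398/5,140+160/5),(270+275/5,150+95/5))):
    P,r=tri([ray(c0,*p),ray(c1,*q)]); print(nm,P.round(1),np.round(r,1),"along/left/z",np.round(inv(P),1))
E
python3 -c "
from h import *
from keep import *
_,c=load('w22')
import numpy as np
s=np.array([509.4,70.0,175.0])
for ah in (15,22): print(ah,proj(c,s-[0,0,ah]), (proj(c,s-[0,0,ah]+[0,11,0])))
"
```

```text
outer end [499.5  59.  168.1] [0.2 0.2] along/left/z [-56.8  64.1 168.1]
inner end [510.2  58.8 149.4] [0.7 0.7] along/left/z [-56.5  53.4 149.4]
armtip [494.6  96.3 184.2] [0. 0.] along/left/z [-19.8  70.8 184.2]
axis nub [522.2  92.2 128.5] [6.9 6.9] along/left/z [-22.5  43.  128.5]
15 [251.31208652 233.33600288] [250.36356972 216.27166059]
22 [251.39080941 228.3111206 ] [250.47920634 211.73200622]
```

```bash
cat >> keep.py <<'E'
def phi_from(c,u,v,along=-20):
    from h import ray
    o,d=ray(c,u,v); t=((F+a*along-o)@a)/(d@a); P=o+d*t; q=inv(P); return P.round(1),np.round(q,1),"phi %.0f r %.0f"%(np.degrees(np.arctan2(q[2]-128,44-q[1])),np.hypot(q[2]-128,44-q[1]))
E
python3 - <<'E'
from h import *; from keep import *
for n,u,v in (("w20",143.6,179),("w21",296,205),("w22",219,208)): print(n,phi_from(load(n)[1],u,v))
for n in ("d20","d21","d22"):
    im,c=load(n); h=cv2.cvtColor(im,cv2.COLOR_BGR2HSV); m=cv2.inRange(h,(0,120,60),(8,255,255))|cv2.inRange(h,(172,120,60),(180,255,255)); m[:,:270]=0;m[:, 310:]=0;m[:180]=0;m[225:]=0
    ys,xs=np.nonzero(m); print(n,len(xs),xs.min(),xs.max(),ys.min(),ys.max(),xs.mean(),ys.mean())
E
```

```text
w20 (array([494.3,  96.1, 183.5]), array([-20. ,  71.1, 183.5]), 'phi 116 r 62')
w21 (array([494.7,  96.1, 183.8]), array([-20. ,  70.7, 183.8]), 'phi 116 r 62')
w22 (array([495.1,  96.1, 183.8]), array([-20. ,  70.3, 183.8]), 'phi 115 r 62')
d20 93 280 298 191 213 287.6989247311828 202.19354838709677
d21 96 280 298 191 212 287.8020833333333 201.90625
d22 92 280 298 191 212 287.6847826086956 202.05434782608697
```

Run:
```python
from plant import robot
from h import *; from keep import *
print(robot.tips_ahead, robot.state()["ee_pos"])
for n,s,obs in (("d21",(471.5,70,174.4),(309,195.7)),("d22",(509.4,70,175.0),(293,191))):
    im,c=load(n); s=np.array(s)
    print(n,"obs",obs,[ (ah,proj(c,s-[0,0,ah]).round(1).tolist()) for ah in (-10,0,10,22)])
im,c=load("d22"); cv2.imwrite("pics/d22z.png",cv2.resize(im[150:240,250:340],None,fx=7,fy=7,interpolation=cv2.INTER_CUBIC))
_,c=load("s11")
im,c=snap(robot,"scene","s22"); cv2.imwrite("pics/s22z.png",cv2.resize(im[120:260,180:320],None,fx=4.2,fy=4.2,interpolation=cv2.INTER_CUBIC))
for ah in (0,22): print(ah,((proj(c,np.array((509.4,70,175.0-ah)))-[180,120])*4.2).round(0))
for q in (Kp(-57,45,116),Kp(-57,23,116),Kp(-20,62,116),Kp(-20,0,0)): print(((proj(c,q)-[180,120])*4.2).round(0))
```

```text
22.0 [509.07489696  69.96038045 174.94057837]
d21 obs (309, 195.7) [(-10, [309.6, 190.7]), (0, [309.1, 194.3]), (10, [308.6, 197.8]), (22, [308.0, 202.0])]
d22 obs (293, 191) [(-10, [293.1, 185.3]), (0, [292.7, 188.8]), (10, [292.4, 192.4]), (22, [291.9, 196.5])]
0 [237. 212.]
22 [239. 238.]
[215. 224.]
[228. 254.]
[242. 169.]
[279. 252.]
```

View pics/d22z.png

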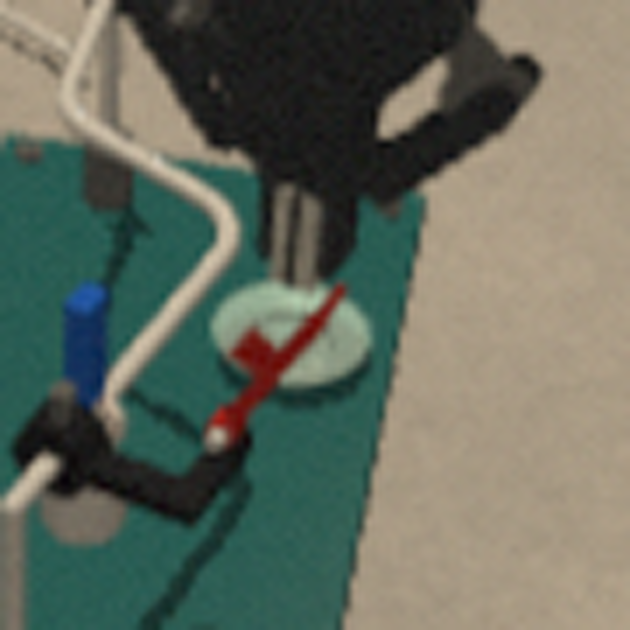

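View pics/s22z.png

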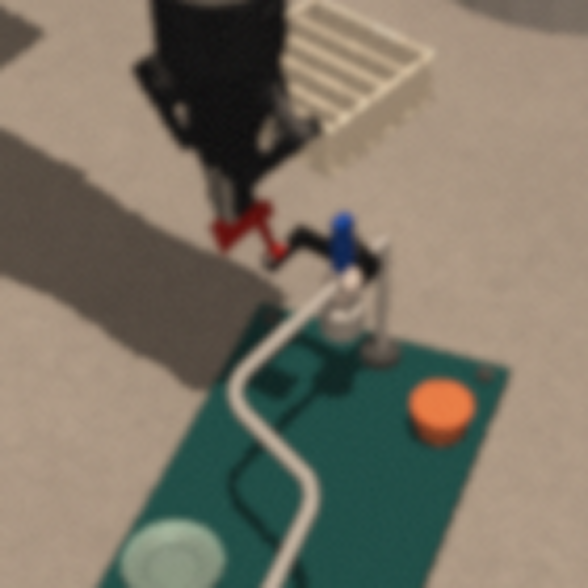

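In all three views the fingertips show about 5 mm ahead of the TCP (side tip bottom at native ~(294,190)). They passed just above the plate's upper edge at z≈168. I'll go back left, lower by about 18 mm and push again.

```bash
python3 -m handwheel '[{"linear":[0,0,0.4],"angular":[0,0,0],"grip":0},{"linear":[-0.9,0,0],"angular":[0,0,0],"grip":0},{"linear":[-0.9,0,0],"angular":[0,0,0],"grip":0},{"linear":[-0.9,0,0],"angular":[0,0,0],"grip":0},{"linear":[-0.9,0,0],"angular":[0,0,0],"grip":0},{"linear":[0,0,0],"angular":[0,0,0],"grip":0},{"linear":[0,0,-0.7],"angular":[0,0,0],"grip":0},{"linear":[0,0,-0.7],"angular":[0,0,0],"grip":0},{"linear":[0,0,-0.8],"angular":[0,0,0],"grip":0},{"linear":[0,0,0],"angular":[0,0,0],"grip":0}]' 20
python3 -m handwheel '[{"linear":[0.4,0,0],"angular":[0,0,0],"grip":0},{"linear":[0.4,0,0],"angular":[0,0,0],"grip":0},{"linear":[0.3,0,0],"angular":[0,0,0],"grip":0},{"linear":[0.3,0,0],"angular":[0,0,0],"grip":0},{"linear":[0.3,0,0],"angular":[0,0,0],"grip":0},{"linear":[0.3,0,0],"angular":[0,0,0],"grip":0},{"linear":[0,0,0],"angular":[0,0,0],"grip":0},{"linear":[0,0,0],"angular":[0,0,0],"grip":0},{"linear":[0,0,0],"angular":[0,0,0],"grip":0},{"linear":[0,0,0],"angular":[0,0,0],"grip":0}]' 20
python3 -c "
from look import *
from keep import *
s,R=st(); print('along,left,z',np.round(inv(s['ee_pos']),1))
snap(robot,'wrist','w23',None,1.5)
snap(robot,'side','d23',(250,150,340,240),6)
"
```

```text
clock: 33.0
ee_pos: [469.8, 70.0, 155.4]
tcp_rot: [1.244, 1.191, -1.248]
contact_force: [-0.5, -0.4, 0.0]
opening: -0.2
clock: 34.25
ee_pos: [490.3, 69.4, 156.4]
tcp_rot: [1.243, 1.191, -1.25]
contact_force: [0.1, -0.4, 0.4]
opening: -0.2
pos [490.3  69.4 156.4] yaw(jaw) -2.8 toolx [-0.006  0.001 -1.   ] F [ 0.12 -0.39  0.42] M [-0.01  0.06 -0.01] open -0.2 t 34.25
along,left,z [-46.8  73.8 156.4]
```

View pics/w23.png

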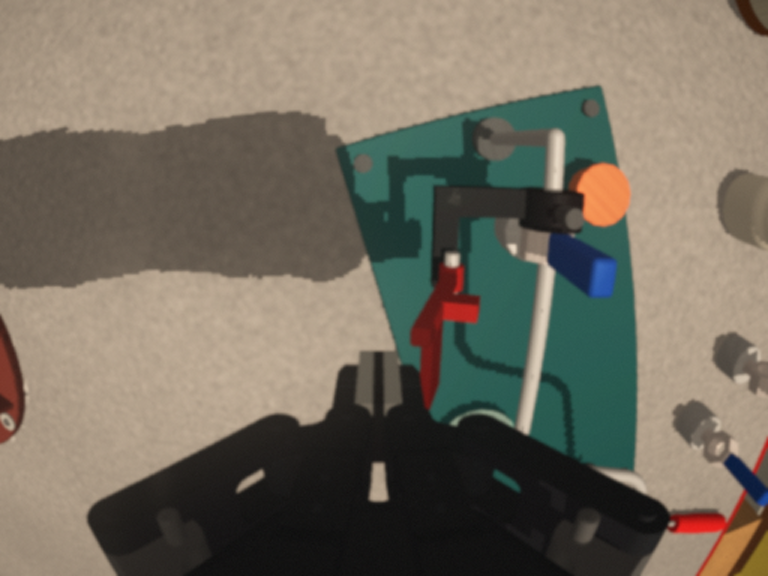

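View pics/d23.png

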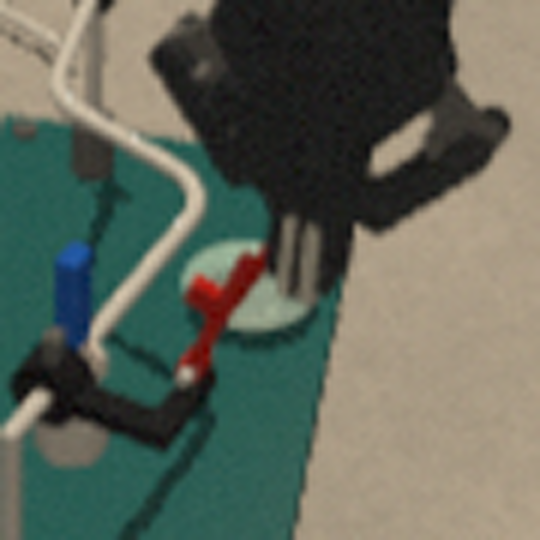

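The keeper is being carried upright by the fingers at under 1 N. Continue over the top.

```bash
python3 -m handwheel '[{"linear":[0.34,0,0.13],"angular":[0,0,0],"grip":0},{"linear":[0.34,0,0.13],"angular":[0,0,0],"grip":0},{"linear":[0.34,0,0.13],"angular":[0,0,0],"grip":0},{"linear":[0.34,0,0.1],"angular":[0,0,0],"grip":0},{"linear":[0.34,0,0.1],"angular":[0,0,0],"grip":0},{"linear":[0.32,0,0],"angular":[0,0,0],"grip":0},{"linear":[0.32,0,-0.05],"angular":[0,0,0],"grip":0},{"linear":[0.3,0,-0.1],"angular":[0,0,0],"grip":0},{"linear":[0,0,0],"angular":[0,0,0],"grip":0},{"linear":[0,0,0],"angular":[0,0,0],"grip":0}]' 20
python3 -c "
from look import *
from keep import *
s,R=st(); print('along,left,z',np.round(inv(s['ee_pos']),1))
snap(robot,'wrist','w24',None,1.5)
snap(robot,'side','d24',(230,130,330,230),5)
"
```

```text
clock: 35.6
ee_pos: [518.6, 69.3, 160.9]
tcp_rot: [1.243, 1.191, -1.251]
contact_force: [-0.9, -0.3, 0.0]
opening: -0.1
pos [518.6  69.3 160.9] yaw(jaw) -2.8 toolx [-0.007  0.    -1.   ] F [-0.93 -0.34  0.05] M [-0.02  0.11 -0.02] open -0.1 t 35.6
along,left,z [-45.6  45.5 160.9]
```

View pics/w24.png

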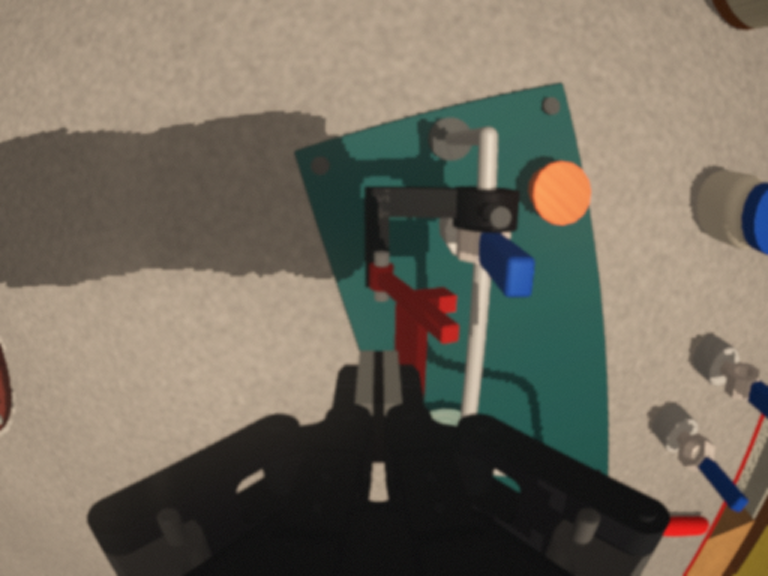

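View pics/d24.png

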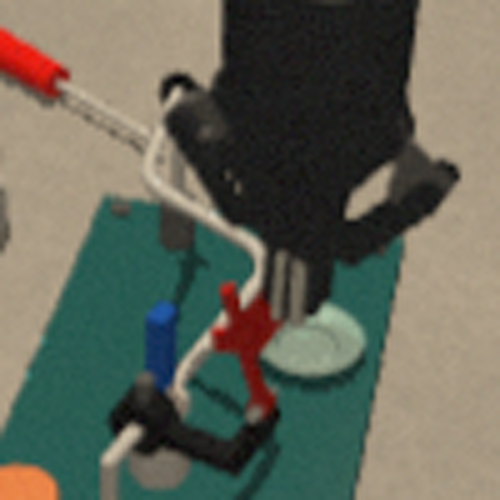

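Past the top: the arm now leans right (tip at wrist (448,333)). Follow it over and down.

```bash
python3 -c "
from keep import *
from h import *
print(phi_from(load('w24')[1],448/1.5,333/1.5))"
python3 -m handwheel '[{"linear":[0.3,0,-0.1],"angular":[0,0,0],"grip":0},{"linear":[0.3,0,-0.15],"angular":[0,0,0],"grip":0},{"linear":[0.3,0,-0.2],"angular":[0,0,0],"grip":0},{"linear":[0.3,0,-0.25],"angular":[0,0,0],"grip":0},{"linear":[0.25,0,-0.25],"angular":[0,0,0],"grip":0},{"linear":[0.25,0,-0.3],"angular":[0,0,0],"grip":0},{"linear":[0,0,0],"angular":[0,0,0],"grip":0},{"linear":[0,0,0],"angular":[0,0,0],"grip":0},{"linear":[0,0,0],"angular":[0,0,0],"grip":0},{"linear":[0,0,0],"angular":[0,0,0],"grip":0}]' 20
python3 -c "
from look import *
from keep import *
s,R=st(); print('along,left,z',np.round(inv(s['ee_pos']),1))
snap(robot,'wrist','w25',None,1.5)
snap(robot,'side','d25',(230,130,330,230),5)
"
```

```text
(array([540.9,  93.8, 186.8]), array([-20. ,  24.5, 186.8]), 'phi 72 r 62')
clock: 36.95
ee_pos: [537.1, 69.4, 147.7]
tcp_rot: [1.243, 1.19, -1.25]
contact_force: [-0.5, -0.2, 0.5]
opening: -0.1
pos [537.1  69.4 147.7] yaw(jaw) -2.8 toolx [-0.006  0.001 -1.   ] F [-0.52 -0.2   0.52] M [ 0.02  0.01 -0.01] open -0.1 t 36.95
along,left,z [-44.6  27.1 147.7]
```

View pics/w25.png

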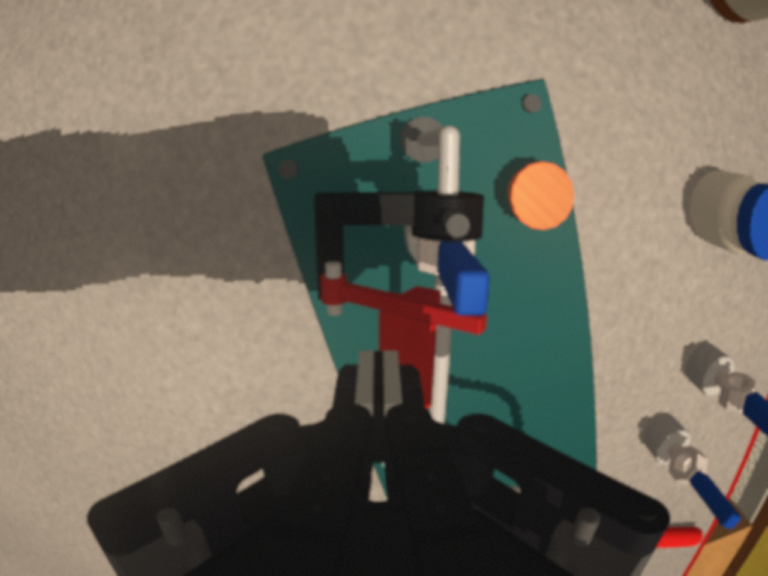

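View pics/d25.png

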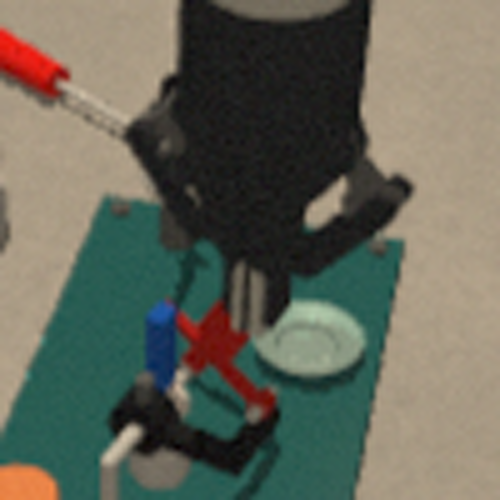

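About 35–40° remain (arm tip at wrist (480,325)). Keep pressing down, backing off 6 mm along the rod so the gripper body stays clear of the tab.

```bash
python3 -m handwheel '[{"linear":[0.1,-0.2,-0.1],"angular":[0,0,0],"grip":0},{"linear":[0.15,-0.2,-0.15],"angular":[0,0,0],"grip":0},{"linear":[0.2,-0.2,-0.15],"angular":[0,0,0],"grip":0},{"linear":[0.2,0,-0.2],"angular":[0,0,0],"grip":0},{"linear":[0.2,0,-0.2],"angular":[0,0,0],"grip":0},{"linear":[0.1,0,-0.2],"angular":[0,0,0],"grip":0},{"linear":[0,0,0],"angular":[0,0,0],"grip":0},{"linear":[0,0,0],"angular":[0,0,0],"grip":0},{"linear":[0,0,0],"angular":[0,0,0],"grip":0},{"linear":[0,0,0],"angular":[0,0,0],"grip":0}]' 20
python3 -c "
from look import *
from keep import *
s,R=st(); print('along,left,z',np.round(inv(s['ee_pos']),1))
snap(robot,'wrist','w26',None,1.5)
snap(robot,'side','d26',(230,130,330,230),5)
print(phi_from(load('w25')[1],480/1.5,327/1.5))
"
```

```text
clock: 38.3
ee_pos: [547.0, 63.0, 136.8]
tcp_rot: [1.243, 1.191, -1.25]
contact_force: [0.7, -0.5, 0.5]
opening: 0.2
pos [547.   63.  136.8] yaw(jaw) -2.8 toolx [-0.007  0.001 -1.   ] F [ 0.73 -0.54  0.47] M [ 0.1   0.01 -0.03] open 0.2 t 38.3
along,left,z [-50.5  16.9 136.8]
(array([570.2,  92.4, 167.1]), array([-20. ,  -4.9, 167.1]), 'phi 39 r 63')
```

View pics/w26.png

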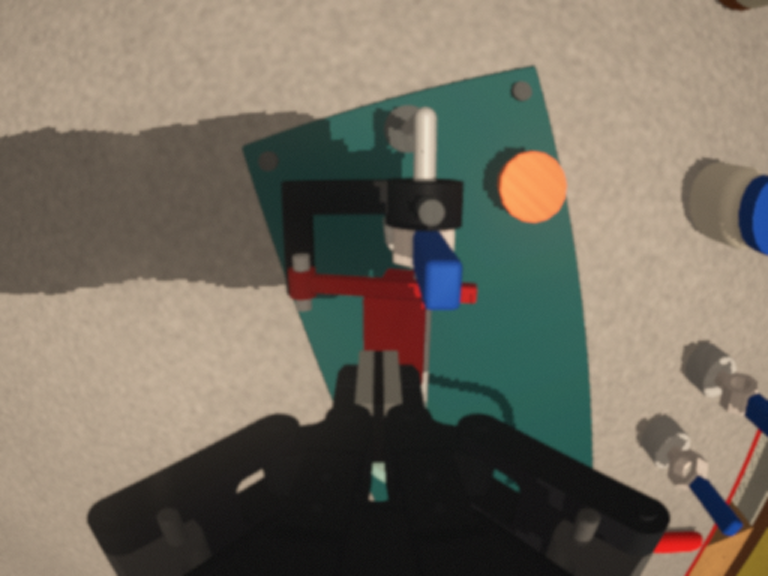

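View pics/d26.png

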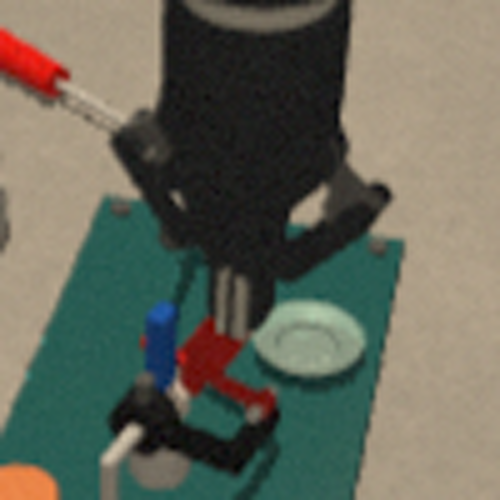

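```bash
python3 -c "
from keep import *
from h import *
print(phi_from(load('w26')[1],473/1.5,293/1.5))"
python3 -m handwheel '[{"linear":[0.2,0,-0.15],"angular":[0,0,0],"grip":0},{"linear":[0.2,0,-0.15],"angular":[0,0,0],"grip":0},{"linear":[0,0,-0.15],"angular":[0,0,0],"grip":0},{"linear":[0,0,-0.15],"angular":[0,0,0],"grip":0},{"linear":[0,0,0],"angular":[0,0,0],"grip":0},{"linear":[0,0,0],"angular":[0,0,0],"grip":0},{"linear":[0,0,0],"angular":[0,0,0],"grip":0},{"linear":[0,0,0],"angular":[0,0,0],"grip":0},{"linear":[0,0,0],"angular":[0,0,0],"grip":0},{"linear":[0,0,0],"angular":[0,0,0],"grip":0}]' 20
python3 -c "
from look import *
from keep import *
s,R=st(); print('along,left,z',np.round(inv(s['ee_pos']),1))
snap(robot,'wrist','w27',None,1.5)
"
```

```text
(array([580.7,  91.9, 141.4]), array([-20. , -15.4, 141.4]), 'phi 13 r 61')
clock: 39.65
ee_pos: [551.5, 63.0, 130.5]
tcp_rot: [1.243, 1.19, -1.25]
contact_force: [-0.3, -0.3, 0.1]
opening: 0.1
pos [551.5  63.  130.5] yaw(jaw) -2.8 toolx [-0.006  0.001 -1.   ] F [-0.32 -0.29  0.11] M [ 0.   -0.01  0.03] open 0.1 t 39.65
along,left,z [-50.3  12.4 130.5]
```

View pics/w27.png

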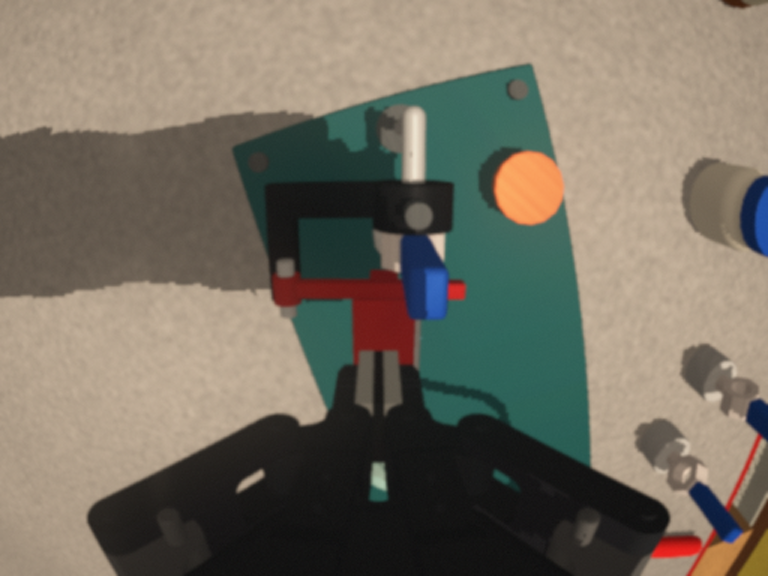

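```bash
python3 -c "
from keep import *
from h import *
print(phi_from(load('w27')[1],463/1.5,290/1.5))"
python3 -m handwheel '[{"linear":[0,-0.2,-0.05],"angular":[0,0,0],"grip":0},{"linear":[0,-0.2,-0.05],"angular":[0,0,0],"grip":0},{"linear":[0,0,-0.1],"angular":[0,0,0],"grip":0},{"linear":[0,0,-0.1],"angular":[0,0,0],"grip":0},{"linear":[0,0,0],"angular":[0,0,0],"grip":0},{"linear":[0,0,0],"angular":[0,0,0],"grip":0},{"linear":[0,0,0],"angular":[0,0,0],"grip":0},{"linear":[0,0,0],"angular":[0,0,0],"grip":0},{"linear":[0,0,0],"angular":[0,0,0],"grip":0},{"linear":[0,0,0],"angular":[0,0,0],"grip":0}]' 20
python3 -c "
from look import *
from keep import *
s,R=st(); print('along,left,z',np.round(inv(s['ee_pos']),1))
snap(robot,'wrist','w28',(170,120,320,260),4)
snap(robot,'side','d28',(230,130,330,230),5)
"
```

```text
(array([582.4,  91.8, 131.3]), array([-20. , -17.1, 131.3]), 'phi 3 r 61')
clock: 40.95
ee_pos: [551.8, 59.4, 129.9]
tcp_rot: [1.245, 1.191, -1.247]
contact_force: [-1.8, 1.0, 3.5]
opening: 0.2
pos [551.8  59.4 129.9] yaw(jaw) -2.8 toolx [-0.004  0.003 -1.   ] F [-1.83  1.02  3.52] M [0.32 0.16 0.01] open 0.2 t 40.95
along,left,z [-53.9  11.9 129.9]
```

View pics/w28.png

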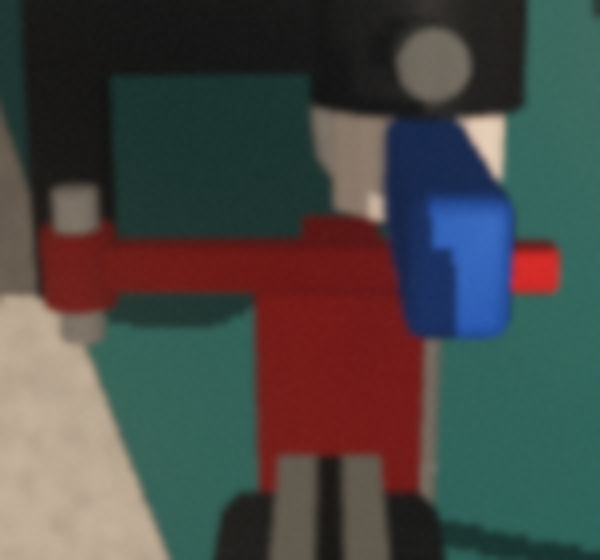

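View pics/d28.png

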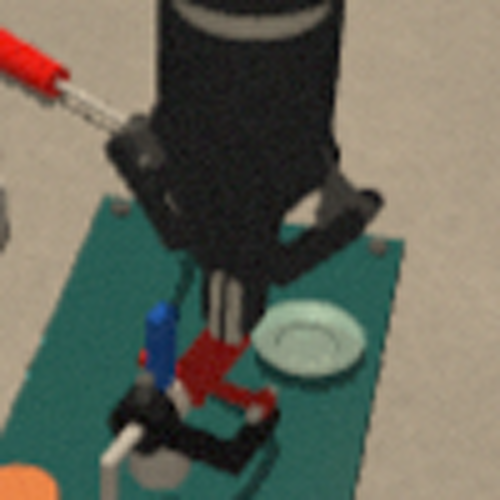

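Resistance: 3.5 N up, and only 0.6 of 3 mm was made. The arm lies level across the rod behind the collar. Press once more slightly to be sure it's seated.

```bash
python3 -c "
from keep import *
from h import *
print(phi_from(load('w28')[1],170+558/4,120+268/4))"
python3 -m handwheel '[{"linear":[0,0,-0.1],"angular":[0,0,0],"grip":0},{"linear":[0,0,-0.1],"angular":[0,0,0],"grip":0},{"linear":[0,0,-0.1],"angular":[0,0,0],"grip":0},{"linear":[0,0,0],"angular":[0,0,0],"grip":0},{"linear":[0,0,0],"angular":[0,0,0],"grip":0},{"linear":[0,0,0],"angular":[0,0,0],"grip":0},{"linear":[0,0,0],"angular":[0,0,0],"grip":0},{"linear":[0,0,0],"angular":[0,0,0],"grip":0},{"linear":[0,0,0],"angular":[0,0,0],"grip":0},{"linear":[0,0,0],"angular":[0,0,0],"grip":0}]' 20
python3 -c "
from look import *
from keep import *
s,R=st(); print('along,left,z',np.round(inv(s['ee_pos']),1))"
```

```text
(array([583.1,  91.8, 131.4]), array([-20. , -17.8, 131.4]), 'phi 3 r 62')
clock: 42.3
ee_pos: [551.8, 59.3, 129.9]
tcp_rot: [1.246, 1.189, -1.246]
contact_force: [-1.2, 1.7, 3.1]
opening: -0.1
pos [551.8  59.3 129.9] yaw(jaw) -2.8 toolx [-0.002  0.002 -1.   ] F [-1.16  1.68  3.08] M [0.34 0.27 0.  ] open -0.1 t 42.3
along,left,z [-53.9  11.8 129.9]
```

It holds at the same height (129.9) under repeated presses. Lift straight off, then away, and inspect.

```bash
python3 -m handwheel '[{"linear":[0,0,0.3],"angular":[0,0,0],"grip":0},{"linear":[0,0,0.6],"angular":[0,0,0],"grip":0},{"linear":[0,0,1.2],"angular":[0,0,0],"grip":0},{"linear":[0,0,1.5],"angular":[0,0,0],"grip":0},{"linear":[0,0,1.5],"angular":[0,0,0],"grip":0},{"linear":[0,0,1.5],"angular":[0,0,0],"grip":0},{"linear":[0,0,1.5],"angular":[0,0,0],"grip":0},{"linear":[0,0,1.0],"angular":[0,0,0],"grip":0},{"linear":[0,0,0],"angular":[0,0,0],"grip":0},{"linear":[0,0,0],"angular":[0,0,0],"grip":0}]' 20
python3 -c "
from look import *
s,R=st()
snap(robot,'wrist','w30',(170,80,330,240),3.7)
snap(robot,'side','d30',(200,130,330,280),4)
snap(robot,'scene','s30',(180,150,320,320),3.5)
"
```

```text
clock: 43.55
ee_pos: [552.6, 58.5, 229.0]
tcp_rot: [1.247, 1.185, -1.244]
contact_force: [0.1, -0.9, 0.3]
opening: 0.1
pos [552.6  58.5 229. ] yaw(jaw) -2.8 toolx [ 0.001  0.001 -1.   ] F [ 0.11 -0.86  0.29] M [-0.    0.    0.05] open 0.1 t 43.55
```

View pics/w30.png

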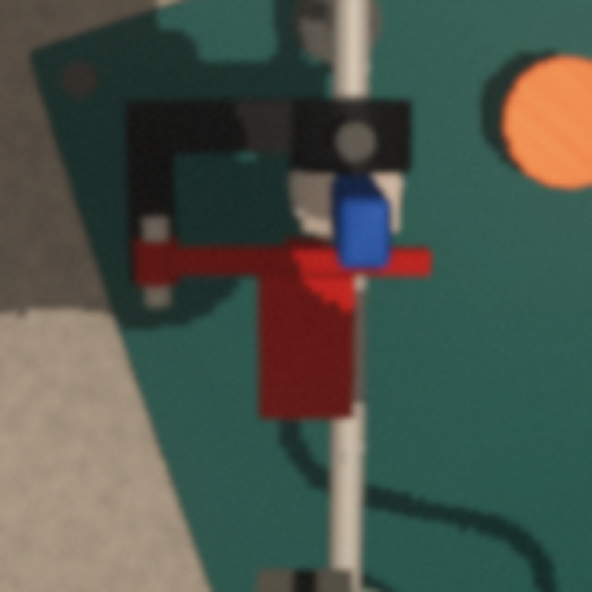

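View pics/d30.png

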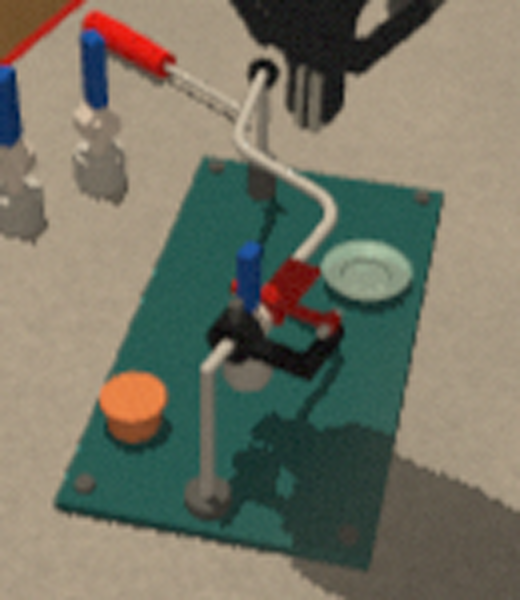

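View pics/s30.png

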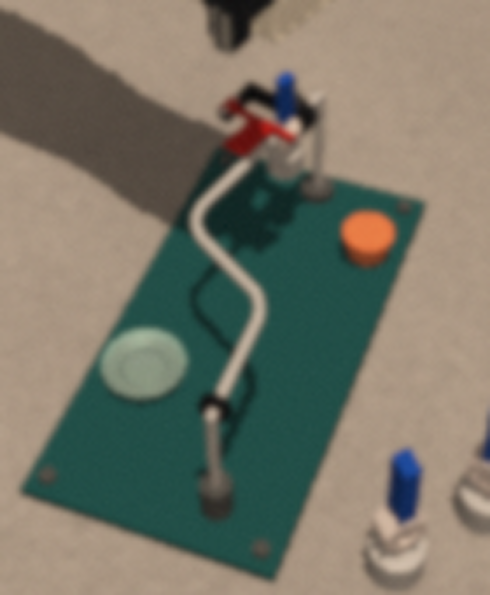

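Run:
```python
from h import *; from keep import *
_,c=load("w30")
f=lambda x,y:(170+x/3.7,80+y/3.7)
print("tip back face top/bottom",phi_from(c,*f(431,249),-17),phi_from(c,*f(431,277),-23))
for x,y in ((262,417),(352,417)): print([np.round(inv(onz(c,*f(x,y),z)),1).tolist() for z in (128,131)])
_,d=load("d30"); g=lambda x,y:(200+x/4,130+y/4)
P,r=tri([ray(c,*f(352,417)),ray(d,*g(295,262))]); print("plate r45 end",np.round(inv(P),1),r)
P,r=tri([ray(c,*f(262,417)),ray(d,*g(320,268))]); print("plate r23 end",np.round(inv(P),1),r)
print([(nm,((proj(d,Kp(al,r,0))-[200,130])*4).round(0)) for nm,al,r in (("tip",-20,62),("r45end",-57,45),("r23end",-57,23),("axis",-20,0))])
print("ring gap: clamp edge, ring",[np.round(inv(onz(c,*f(350,y),z)),1).tolist() for y,z in ((172,134),(193,174),(268,174))])
```

```text
tip back face top/bottom (array([583. ,  94.8, 134.6]), array([-17. , -17.6, 134.6]), 'phi 6 r 62') (array([582.7,  88.8, 136.1]), array([-23. , -17.6, 136.1]), 'phi 7 r 62')
[[-58.0, 20.1, 128.0], [-57.0, 20.0, 131.0]]
[[-58.0, -1.0, 128.0], [-57.0, -0.8, 131.0]]
plate r45 end [-61.7   0.2 120.2] [1.8669882569553928, 1.86698825695547]
plate r23 end [-58.3  20.1 127. ] [0.017054727046315218, 0.01705472704642935]
[('tip', array([230., 282.])), ('r45end', array([287., 256.])), ('r23end', array([320., 268.])), ('axis', array([327., 319.]))]
ring gap: clamp edge, ring [[-0.2, 0.3, 134.0], [-0.1, 2.0, 174.0], [-14.0, 1.9, 174.0]]
```

Everything reads level and home: tab front at −0.1 mm from the clamp face, and the plate near z≈128–131. My angle estimate from the arm tip (3–7°) is uncertain, so I'll press once more with a slightly firmer but still gentle push and compare heights.

```bash
python3 -m handwheel '[{"linear":[0,0,-1.4],"angular":[0,0,0],"grip":0},{"linear":[0,0,-1.5],"angular":[0,0,0],"grip":0},{"linear":[0,0,-1.5],"angular":[0,0,0],"grip":0},{"linear":[0,0,-1.5],"angular":[0,0,0],"grip":0},{"linear":[0,0,-1.4],"angular":[0,0,0],"grip":0},{"linear":[0,0,-1.0],"angular":[0,0,0],"grip":0},{"linear":[0,0,-0.6],"angular":[0,0,0],"grip":0},{"linear":[0,0,-0.2],"angular":[0,0,0],"grip":0},{"linear":[0,0,0],"angular":[0,0,0],"grip":0},{"linear":[0,0,0],"angular":[0,0,0],"grip":0}]' 20
python3 -c "
from look import *
from keep import *
s,R=st(); print('along,left,z',np.round(inv(s['ee_pos']),1))"
```

```text
clock: 44.95
ee_pos: [550.3, 58.5, 130.2]
tcp_rot: [1.244, 1.189, -1.248]
contact_force: [0.2, -0.2, 0.9]
opening: -0.3
pos [550.3  58.5 130.2] yaw(jaw) -2.8 toolx [-0.003  0.001 -1.   ] F [ 0.24 -0.21  0.87] M [-0.02 -0.01 -0.04] open -0.3 t 44.95
along,left,z [-54.8  13.4 130.2]
```

```bash
python3 -m handwheel '[{"linear":[0.15,0,-0.1],"angular":[0,0,0],"grip":0},{"linear":[0,0,-0.15],"angular":[0,0,0],"grip":0},{"linear":[0,0,-0.2],"angular":[0,0,0],"grip":0},{"linear":[0,0,-0.2],"angular":[0,0,0],"grip":0},{"linear":[0,0,-0.2],"angular":[0,0,0],"grip":0},{"linear":[0,0,-0.2],"angular":[0,0,0],"grip":0},{"linear":[0,0,-0.2],"angular":[0,0,0],"grip":0},{"linear":[0,0,-0.2],"angular":[0,0,0],"grip":0},{"linear":[0,0,-0.2],"angular":[0,0,0],"grip":0},{"linear":[0,0,-0.2],"angular":[0,0,0],"grip":0}]' 20
python3 -c "
from look import *
from keep import *
s,R=st(); print('along,left,z',np.round(inv(s['ee_pos']),1))"
```

```text
clock: 46.2
ee_pos: [551.8, 58.5, 128.3]
tcp_rot: [1.247, 1.182, -1.241]
contact_force: [-9.9, 0.1, 24.7]
opening: -0.0
pos [551.8  58.5 128.3] yaw(jaw) -2.8 toolx [ 0.005 -0.001 -1.   ] F [-9.91  0.12 24.69] M [-0.05  2.2   0.07] open -0.0 t 46.2
along,left,z [-54.8  11.8 128.3]
```

That is a hard stop; the last press built up to 25 N on the keeper plate, more than I meant, so lift off now.

```bash
python3 -m handwheel '[{"linear":[0,0,0.3],"angular":[0,0,0],"grip":0},{"linear":[0,0,0.6],"angular":[0,0,0],"grip":0},{"linear":[0,0,1.2],"angular":[0,0,0],"grip":0},{"linear":[0,0,1.5],"angular":[0,0,0],"grip":0},{"linear":[0,0,1.5],"angular":[0,0,0],"grip":0},{"linear":[0,0,1.5],"angular":[0,0,0],"grip":0},{"linear":[0,0,1.5],"angular":[0,0,0],"grip":0},{"linear":[0,0,1.0],"angular":[0,0,0],"grip":0},{"linear":[0,0,0],"angular":[0,0,0],"grip":0},{"linear":[0,0,0],"angular":[0,0,0],"grip":0}]' 20
python3 -c "
from look import *
from keep import *
s,R=st()
snap(robot,'wrist','w31',(170,80,330,240),3.7)
snap(robot,'side','d31',(200,130,330,280),4)
snap(robot,'scene','s31',(180,150,320,320),3.5)
"
```

```text
clock: 47.45
ee_pos: [553.5, 58.4, 227.3]
tcp_rot: [1.249, 1.178, -1.237]
contact_force: [-0.5, 0.7, 0.7]
opening: -0.2
pos [553.5  58.4 227.3] yaw(jaw) -2.8 toolx [ 0.01  -0.001 -1.   ] F [-0.46  0.67  0.65] M [ 0.01  0.03 -0.03] open -0.2 t 47.45
```

View pics/w31.png

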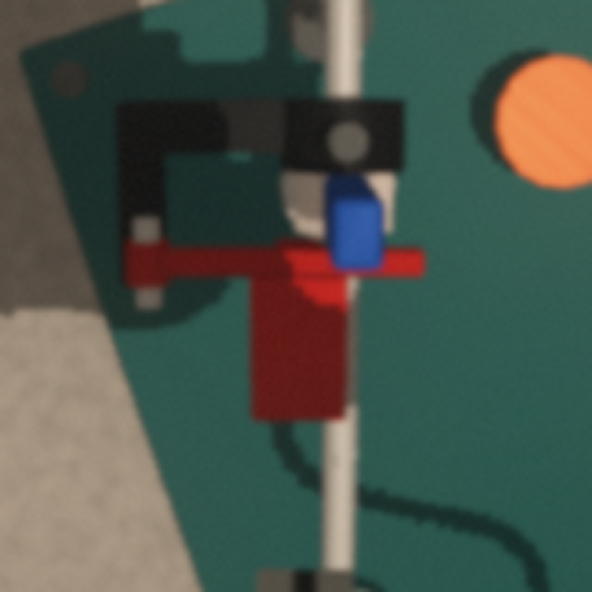

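View pics/d31.png

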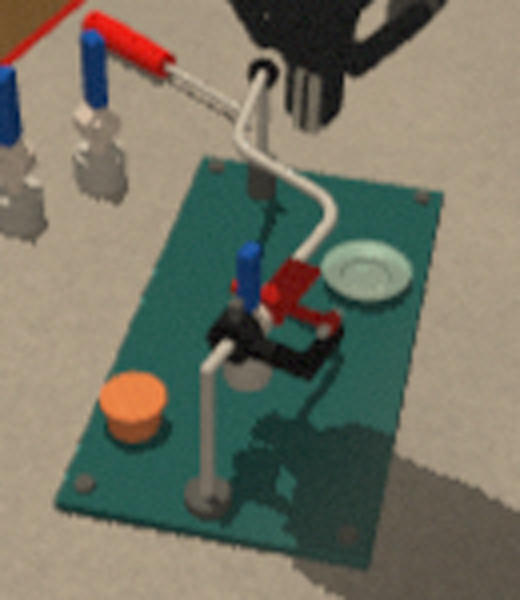

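The keeper looks the same before and after the press (side view identical: arm ~(235,285)–(330,320), plate ~(300,280)), so it was already fully closed. The collar tab stands at the clamp, and the dish and plug are where they were. The gripper hangs free, so I'm handing in.

```bash
python3 -c "
from look import *
print(robot.sign_off())
"
```

```text
the job is handed in; nothing more can be done
None
```

I slid the collar by its blue tab round both bends to the black clamp, let it go, then flipped the red keeper over and down behind it. I handed the job in at about 47.5 s with the robot touching nothing.

**Collar on the way:** side and along-rod forces read at most about 1.1 N on the rod. They reached about 4 N at the clamp. I only read the force between calls, so short peaks could have been higher.

**Collar home:** the last wrist picture in which I measured it put the tab's front 0.1 mm from the clamp face. It hangs upright.

**Keeper closed:** it stopped hard and did not move when pressed again. The arm lies level across the rod in the wrist and side views. My angle estimate from the arm tip came out 3 to 7 degrees off level, which I put down to poor height resolution from above. The hard stop is the better evidence.

**What went wrong:**
- **First push on the keeper:** it passed just above the thumb-plate, because the fingertips sat higher than the figure given. I went lower and it then moved at about 1 N.
- **Second press on the closed keeper:** it built up to about 25 N, more than I meant, before I lifted off. That is under the 40 N limit for the gripper. I can't tell whether any of it reached the collar, where over 20 N counts as forcing. Pictures before and after look the same.

**Bystanders:** the dish and the copper plug look unmoved. The white carrier was last in view during the keeper work, and nothing went near it.

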